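# Put the markers away in the slide-top case under the magnifier

## Task

Swing the magnifier arm clear of the marker case first and park its lens over the parking post, then open the case fully: hold its release tab down while you slide the cover along its rails. Lay all the felt markers that are out on the table flat inside the case, then, again with the tab held down, slide the cover fully home and let the tab spring up so that it is latched. Last, swing the magnifier back to where it stood over the case; leave everything else where it is.

Things in the scene. Friction and masses are not known exactly. Their poses are not given: they have to be found in the camera images.
- head (a point): centre of the lens of the bench magnifier: a round lens in a dark ring 102 mm across and 14 mm thick (z 143 to 157 mm), at the end of a flat metal arm that swings level about an upright column (11 mm radius, base 96 mm across) at the back; 200 mm from the column axis
- grip (a point): the magnifier's upright round black grip, 18 mm diameter, standing on the arm 135 mm from the column axis, 65 mm short of the lens centre; this point is 182 mm above the table, 26 mm above the arm and 20 mm below the grip's top (z 202 mm)
- rest_top (a point): top (z 126 mm) of the parking post, a thin post with a rubber cap and a round foot 72 mm across; the lens passes 17 mm above it and is parked when centred over it. It is 200 mm from the column axis
- column: column of the magnifier, fixed; origin on its axis at table level. The arm turns about this vertical axis
- swing (a joint): angle of the magnifier arm (rad), limits -0.8 to 2.0; at 0 the arm points along world -x from the column, positive turns it clockwise seen from above (towards +y). It starts between -0.5 and -0.1, over the case. Stiff: about 0.35 N m of friction (3 N at the grip), stays where it is left
- case: the low grey marker case, fixed to the table; origin under the centre of its compartment. Compartment 156 mm (case x) by 160 mm (case y), floor 4 mm above the table, walls 31 mm high, with two 3 mm ribs along case x at case y = -25 and +25 mm that make three lanes (centres case y -50, 0, +50). Rails on the two x sides (top 40 mm) run on to case y = -279 mm, over a deck that carries the open cover
- case_in (a point): centre of the compartment's floor, axes as the case's
- cover (a joint): travel of the flat white cover (168 x 160 mm, 4 mm thick, top 35 mm above the table) along its rails, m: 0 shut, 0.19 fully open; it slides towards case -y with about 1.5 N of friction and stays where it is left. It cannot leave the first 2 mm, nor come back home over the last 25 mm, unless the release tab is held down: catches on both rails (case y 24 to 36 mm, up to 53 mm high, 66 mm and more from the midline) hold the tab's cross bar
- tab (a joint): how far the release tab is pressed down, m: 0 up, 0.008 fully down; spring 3 N at 0, 7 N at 0.008. The cover is free when the tab is pressed more than 0.004; a free tab springs up. Shut and latched means the cover at 0 and the tab up
- tab_top (a point): centre of the top of the tab's black pad (46 mm above the table when up), near the +y end of the cover, on its midline; moves with cover and tab. The pad is 60 mm along case x; along case y a finger has 34 mm between two 8 mm high ridges, against which it can push the cover either way
- marker_0_c (a point): centre of a capped felt marker, 135 mm long (its y axis), 18 mm wide, 18 to 20 mm high, lying flat (black; any may be absent); this point is 9 mm above its underside
- marker_1_c (a point): centre of a capped felt marker, 135 mm long (its y axis), 18 mm wide, 18 to 20 mm high, lying flat (blue-capped; any may be absent); this point is 9 mm above its underside
- marker_2_c (a point): centre of a capped felt marker, 135 mm long (its y axis), 18 mm wide, 18 to 20 mm high, lying flat (red-capped; any may be absent); this point is 9 mm above its underside
- marker_3_c (a point): centre of a capped felt marker, 135 mm long (its y axis), 18 mm wide, 18 to 20 mm high, lying flat (black; any may be absent); this point is 9 mm above its underside
- eraser: eraser 23x55x15 mm; not part of the job, to be left alone; origin at the middle of its underside
- bone_folder: bone folder 24x162x8 mm; not part of the job, to be left alone; origin at the middle of its underside
- note_pad: pad of notes 76x76x16 mm; not part of the job, to be left alone; origin at the middle of its underside
- glue_stick: glue stick 24 mm across, 86 mm high; not part of the job, to be left alone; origin at the middle of its underside

How it is judged:
By the outcome, as a careful person would: the job done as asked, in the order asked, and still so for the second after the job is handed in, with the robot touching nothing.
Of marker_0, marker_1, marker_2, marker_3 only 2 to 3 are there at a start; the rules pass over those that are not, and their reading is None.
At some moment in a run one of marker_0, marker_1, marker_2, marker_3 may be knocked a few centimetres aside while the robot is not near it.
Once in a run the grip may slacken for a moment while it holds something.
It also fails if it takes over 208 s, if anything falls off the work surface, if the arm or the gripper's body presses on something with over 40 N, if the wrist force passes 120 N, or if a joint passes its speed limit or range.

## Robot

A 6-joint arm with a two-finger parallel gripper is mounted at the origin on the work surface; the furniture and walls round the work are solid. World frame = base frame: x ahead of the robot, y to its left, z up, the work surface at z = 0. Lengths are in m, angles in rad, forces in N, time in s.
With the tool pointing down it reaches from about 0.35 to 0.8 m from the base axis. Payload 7.3 kg.
Tool frame: the origin (TCP) lies between the finger pads; the fingertips stand 25 mm ahead of it and the grasp point (between the pads) lies 6 mm ahead of it; z points along the fingers, y is the direction in which the jaws open and shut (so a half turn about z gives the same grasp; the last joint's range is limited). The gripper opens to 85 mm and grips with 20 to 120 N. Pads are 22 mm wide; open, the fingers measure 114 mm over their backs; the gripper's body (76 mm by 85 mm) begins 54 mm behind the grasp point. The pads swing forward as they close: fully open they stand 13 mm farther back than shut.
Start: joints at [-1.381, 0.342, 1.524, -0, 1.275, -0.146], TCP at [0.173, -0.496, 0.256] pointing down, gripper open.
Joint ranges: [-2.53, 2.53], [-0.77, 2.02], [0.04, 2.7], [-1, 4.14], [0.28, 2.66], [-3.11, 3.11]. Speed limits (rad/s): [2.57, 2.57, 3.14, 3.14, 3.14, 3.14].

## Interface

Orientations are given as [roll, pitch, yaw] about the fixed x, y, z axes, in that order (R = Rz(yaw) Ry(pitch) Rx(roll)).
In Python, from workcell import env gives the robot as it stands.
- The arm moves only by the shell command python3 -m crank 'ROWS' [FORCE]. ROWS is JSON, a list of rows, each an object of numbers: "rx", "ry", "rz": the turn, a rotation vector about the tool's x, y, z in units of 0.15 rad (1.0 is 0.15 rad); "dx", "dy", "dz": the shift along the tool's x, y, z in units of 3 cm (1.0 is 3 cm); "hand": the opening, from -1 (shut) to 1 (fully open). In form: [{"rx": .., "ry": .., "rz": .., "dx": .., "dy": .., "dz": .., "hand": ..}, ...]. A call has 1 to 12 rows; each row shifts and turns the commanded pose from where the row before left it, along the tool's axes as they then stand; what a row does not reach is not made up. A row lasts 1/8 s, in which the tool goes at most 62.5 mm and 10.7 degrees, less where a joint would pass 70% of its speed; a pose out of reach is approached as far as the arm can. A call with a number of a shift or a turn outside -1 to 1 is refused whole. A call with a gripper value outside its range is refused whole. The fingers move at their own pace and stop on an object; FORCE is the grip in N (left out, the last holds). Time passes only in rows, so rows that do not move let the fingers close. It gives the time, the measured TCP pose, the force and the opening at its end, in the units of the state.
- env.state(): the state, without advancing time (a new reading comes with each control period).
- env.snapshot(name): name is "side" or "top"; returns a dict with "frame" (400x640x3 uint8, red, green, blue), "fx", "fy", "cx", "cy" (pixels), "k1" (the pictures are not rectified: a ray, as slopes to the right and down, at radius r is drawn at 1 + k1 r^2 times it, then the intrinsics apply), "world_to_cam" (4x4, takes a point from world to camera coordinates). Camera axes: x right, y down, z forward; pixel columns grow to the right and rows downward; lengths in m; the calibration is good to about 2 mm. A picture is of the moment at which its call begins. There is no depth.
- env.close_job(): hands the job in, once; it reports no verdict.
Trained networks look in a picture, given as the dict that the camera call returned (one of the last four; its "shot" number tells which), for a name from the list of things; names that differ only in an ending like _2 or _b are one class to them, and where a whole thing is asked for, a point or a joint stands for the part that bears it (a point fixed in the world has none). Each returns a list of dicts, best first, with "confidence" (0 to 1); they miss things now and then, are a little off and sometimes report something else, mostly with a low value. They report only what shows in the picture. A call takes as long as a camera call.
- env.spot_in(picture, target): "extent" ([left, top, right, bottom] as shares, 0 to 1, of the picture: columns of its width, rows of its height, round what is visible of it).
- env.place_of(picture, target): "position" ([column, row] as shares, 0 to 1, of the picture: columns of its width, rows of its height: a listed point, or the origin of a listed thing).
The state is a dict: "time": time; "q": joint angles; "qvel": joint speeds; "joint_efforts": joint torques, N m; "ee_pos": TCP position; "orientation": TCP orientation; "contact_force": force on the tool from outside, world axes, zero at the start; "wrist_torque": the same for the moment, N m; "grip_width": finger opening in m.
Only numpy, scipy, OpenCV 4.12 (cv2) and the standard library are available. Lean on these libraries where they do the work, as an engineer would, in place of code of your own. Each camera call takes 0.05 s, during which the arm holds its last target.

## Working session

There is one attempt and no reset: what is moved stays moved. The work goes in short steps, Python scripts to look and compute and a shell command to move; the robot and the scene stay as the last step left them, time stands still between calls to the robot, and variables do not carry over. Pictures are saved under pics/ and viewed, and the job is handed in when it is done.

```bash
ls; mkdir -p pics
cat > h.py <<'E'
import numpy as np, cv2
from workcell import env
from scipy.spatial.transform import Rotation as R
def snap(cam,name):
    s=env.snapshot(cam); cv2.imwrite('pics/'+name+'.png',cv2.cvtColor(s['frame'],cv2.COLOR_RGB2BGR)); return s
def ray(s,u,v):
    K=np.array([[s['fx'],0,s['cx']],[0,s['fy'],s['cy']],[0,0,1]])
    xd,yd=(u-s['cx'])/s['fx'],(v-s['cy'])/s['fy']
    x,y=xd,yd
    for _ in range(30):
        f=1+s['k1']*(x*x+y*y); x,y=xd/f,yd/f
    T=np.array(s['world_to_cam']); Rm=T[:3,:3]; o=-Rm.T@T[:3,3]
    return o,Rm.T@np.array([x,y,1.])
def at_z(s,u,v,z):
    o,d=ray(s,u,v); return o+d*(z-o[2])/d[2]
def proj(s,p):
    T=np.array(s['world_to_cam']); c=T[:3,:3]@np.array(p)+T[:3,3]
    x,y=c[0]/c[2],c[1]/c[2]; f=1+s['k1']*(x*x+y*y)
    return s['fx']*x*f+s['cx'],s['fy']*y*f+s['cy']
def find(s,name,z,n=3):
    H,W=s['frame'].shape[:2]
    for r in env.place_of(s,name)[:n]:
        u,v=r['position'][0]*W,r['position'][1]*H
        print(name,round(r['confidence'],2),(round(u),round(v)),np.round(at_z(s,u,v,z),3))
def st():
    s=env.state(); print('t',round(s['time'],2),'p',np.round(s['ee_pos'],4),'rpy',np.round(s['orientation'],3),'F',np.round(s['contact_force'],1),'w',round(s['grip_width'],4),'q',np.round(s['q'],2)); return s
E
python3 - <<'E'
from h import *
st()
for c in ('top','side'):
    s=snap(c,c+'0'); print(c,s['fx'],s['k1'],np.round(s['world_to_cam'],3).tolist())
    for n,z in [('head',.15),('grip',.182),('rest_top',.126),('column',0),('case',0),('case_in',.004),('tab_top',.046),('marker_0_c',.009),('marker_1_c',.009),('marker_2_c',.009),('eraser',0),('bone_folder',0),('note_pad',0),('glue_stick',0)]:
        find(s,n,z,4 if 'marker' in n else 2)
E
```

```text
pics
t 0.0 p [ 0.1729 -0.4953  0.2556] rpy [-3.14  -0.     0.336] F [0.8 0.7 0.2] w 0.0853 q [-1.38  0.34  1.53 -0.    1.28 -0.15]
top 461.50559999459927 -0.09028599895249649 [[0.14, -0.99, -0.009, -0.126], [-0.924, -0.127, -0.361, 0.501], [0.356, 0.059, -0.933, 1.871], [0.0, 0.0, 0.0, 1.0]]
head 0.67 (345, 197) [ 0.507 -0.131  0.15 ]
grip 0.94 (340, 177) [ 0.578 -0.099  0.182]
rest_top 0.75 (285, 152) [0.689 0.152 0.126]
column 0.59 (334, 167) [ 0.708 -0.057  0.   ]
marker_1_c 0.41 (295, 215) [0.45  0.078 0.009]
eraser 0.61 (217, 232) [0.328 0.405 0.   ]
bone_folder 0.58 (251, 238) [0.322 0.253 0.   ]
note_pad 0.77 (263, 185) [0.575 0.249 0.   ]
glue_stick 0.44 (434, 209) [ 0.564 -0.526  0.   ]
glue_stick 0.4 (332, 167) [ 0.705 -0.048  0.   ]
side 363.7530479796617 0.0017998536268932074 [[-0.941, -0.337, -0.007, 0.459], [-0.163, 0.473, -0.866, 0.218], [0.295, -0.814, -0.5, 1.04], [0.0, 0.0, 0.0, 1.0]]
head 0.91 (324, 177) [ 0.51  -0.127  0.15 ]
grip 0.69 (303, 167) [ 0.583 -0.117  0.182]
rest_top 0.92 (237, 217) [0.684 0.149 0.126]
rest_top 0.61 (341, 170) [ 0.488 -0.245  0.126]
column 0.58 (266, 215) [ 0.705 -0.059  0.   ]
case 0.97 (327, 218) [ 0.494 -0.111  0.   ]
case_in 0.8 (331, 213) [ 0.49  -0.138  0.004]
tab_top 0.61 (322, 215) [ 0.494 -0.059  0.046]
marker_1_c 0.57 (341, 167) [ 0.564 -0.508  0.009]
marker_1_c 0.54 (327, 251) [0.434 0.072 0.009]
eraser 0.82 (325, 351) [0.329 0.397 0.   ]
bone_folder 0.81 (345, 309) [0.32  0.265 0.   ]
note_pad 0.67 (259, 283) [0.57  0.253 0.   ]
note_pad 0.24 (340, 170) [ 0.562 -0.494  0.   ]
glue_stick 0.65 (343, 169) [ 0.55  -0.506  0.   ]
```

View pics/top0.png

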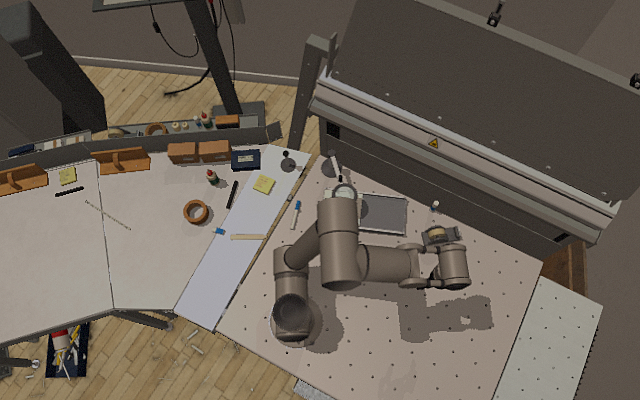

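View pics/side0.png

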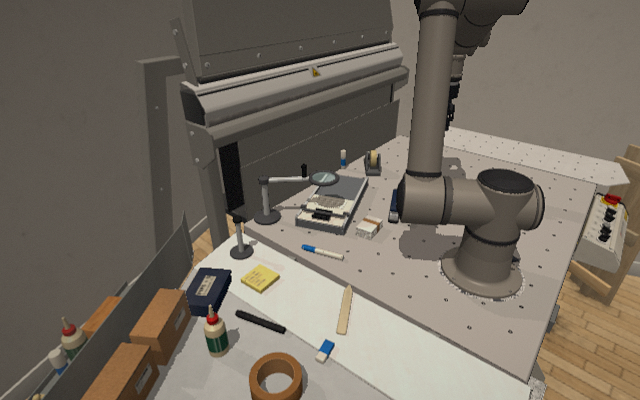

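Run:
```python
import cv2
a=cv2.imread('pics/top0.png')[130:280,180:460]; cv2.imwrite('pics/top0z.png',cv2.resize(a,None,fx=2.8,fy=2.8,interpolation=cv2.INTER_CUBIC))
a=cv2.imread('pics/side0.png')[130:380,200:460]; cv2.imwrite('pics/side0z.png',cv2.resize(a,None,fx=2.4,fy=2.4,interpolation=cv2.INTER_CUBIC))
```

```text
(no output)
```

View pics/top0z.png

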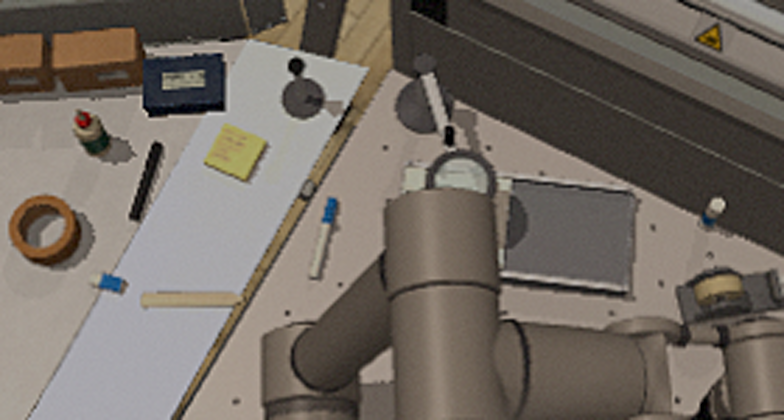

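View pics/side0z.png

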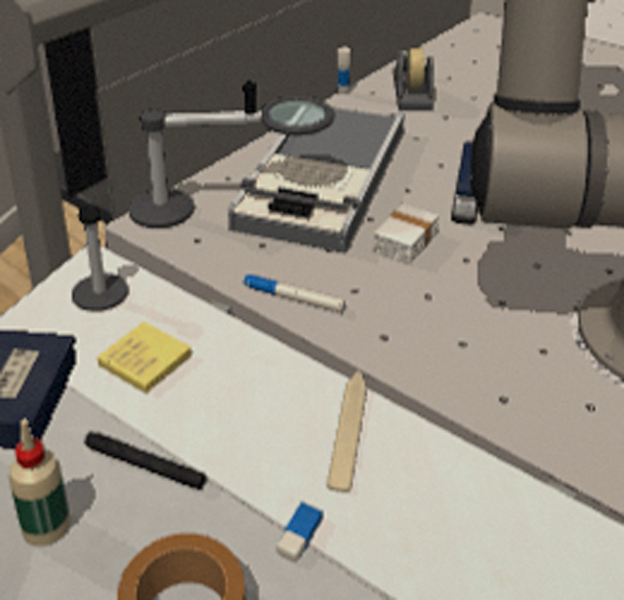

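The top view shows the arm covering part of the case, with the lens over it at about (345,197), the blue marker at (297,214) and the post at (285,152). The side view shows the blue marker at (323,252) and a possible black marker at (260,321). I'll check the hood clearance and that black object's length before moving.

```bash
cat >> h.py <<'E'
def tri(s1,p1,s2,p2):
    o1,d1=ray(s1,*p1); o2,d2=ray(s2,*p2); d1/=np.linalg.norm(d1); d2/=np.linalg.norm(d2)
    A=np.stack([d1,-d2],1); t=np.linalg.lstsq(A,o2-o1,rcond=None)[0]
    a,b=o1+d1*t[0],o2+d2*t[1]; return (a+b)/2, np.linalg.norm(a-b)
def go(p,yaw=None):
    """tool-axis units from present to target"""
    s=env.state(); Rm=R.from_euler('xyz',s['orientation']).as_matrix()
    d=Rm.T@(np.array(p)-s['ee_pos'])/.03
    print('units',np.round(d,2), end=' ')
    if yaw is not None:
        dy=(yaw-s['orientation'][2]+np.pi)%(2*np.pi)-np.pi
        print('rz total',round(-dy/.15,2),end='')
    print()
E
python3 - <<'E'
from h import *
t=env.snapshot('top'); s=env.snapshot('side')
for a,b in [((312,103),(190,92)),((312,103),(183,90)),((236,194),(262,322)),((612,240),(405,62)),((612,240),(400,45))]:
    print(a,b,[np.round(x,3) for x in tri(t,a,s,b)])
for u,v in [(237,181),(228,208),(299,201),(293,229),(213,178)]: print(u,v,np.round(at_z(t,u,v,.009),3))
for u,v in [(236,312),(285,330),(302,246),(343,258)]: print(u,v,np.round(at_z(s,u,v,.009),3))
for n in ('marker_0_c','marker_1_c','marker_2_c'):
  for c in (t,s):
    for r in env.spot_in(c,n)[:5]: print(n,round(r['confidence'],2),np.round(np.array(r['extent'])*[640,400,640,400]))
E
```

```text
(312, 103) (190, 92) [array([0.801, 0.054, 0.436]), np.float64(0.083)]
(312, 103) (183, 90) [array([0.809, 0.059, 0.438]), np.float64(0.101)]
(236, 194) (262, 322) [array([ 0.511,  0.362, -0.011]), np.float64(0.011)]
(612, 240) (405, 62) [array([ 0.401, -1.122,  0.354]), np.float64(0.013)]
(612, 240) (400, 45) [array([ 0.402, -1.076,  0.434]), np.float64(0.07)]
237 181 [0.573 0.367 0.009]
228 208 [0.44  0.379 0.009]
299 201 [0.516 0.072 0.009]
293 229 [0.384 0.076 0.009]
213 178 [0.573 0.479 0.009]
236 312 [0.571 0.371 0.009]
285 330 [0.434 0.38  0.009]
302 246 [0.515 0.074 0.009]
343 258 [0.379 0.087 0.009]
marker_0_c 0.54 [278. 151. 298. 170.]
marker_0_c 0.31 [226. 183. 236. 206.]
marker_0_c 0.56 [258. 163. 342. 183.]
marker_1_c 0.73 [321. 188. 363. 218.]
marker_1_c 0.29 [329. 147. 358. 199.]
marker_1_c 0.7 [302. 243. 343. 259.]
marker_1_c 0.66 [254. 161. 340. 224.]
marker_1_c 0.3 [305. 208. 342. 220.]
marker_2_c 0.36 [296. 194. 357. 225.]
marker_2_c 0.34 [304. 245. 343. 258.]
```

The black object is 135 mm long, lies on the table at about (0.504, 0.375) and is a marker. The blue marker is at about (0.448, 0.076). I'm moving above the magnifier grip.

```bash
python3 -m crank '[{"dx":0.5,"dy":-0.2,"hand":1},{"dx":1,"dy":-0.5,"hand":1},{"dx":1,"dy":-0.5,"hand":1},{"dx":1,"dy":-0.5,"hand":1},{"dx":1,"dy":-0.5,"hand":1},{"dx":1,"dy":-0.5,"hand":1},{"dx":1,"dy":-0.5,"hand":1},{"dx":1,"dy":-0.5,"hand":1},{"dx":1,"dy":-0.5,"hand":1},{"dx":0.5,"dy":-0.2,"hand":1},{"hand":1}]' 20
python3 - <<'E'
from h import *
st()
t=snap('top','top1');s=snap('side','side1')
for c in (t,s):
    for n,z in [('head',.15),('grip',.182),('rest_top',.126),('column',0),('case',0),('case_in',.004),('tab_top',.046),('marker_0_c',.009),('marker_1_c',.009),('marker_2_c',.009)]:
        find(c,n,z,3)
go([.579,-.104,.25],.344)
E
```

```text
t 1.9 p [ 0.173  -0.4957  0.2563] rpy [3.142 0.    0.336] F [-0.6  0.4  0.4] w 0.0852 q [-1.38  0.34  1.52 -0.    1.28 -0.15]
head 0.72 (345, 194) [ 0.519 -0.13   0.15 ]
head 0.69 (294, 214) [0.404 0.066 0.15 ]
grip 0.95 (341, 178) [ 0.578 -0.105  0.182]
rest_top 0.5 (215, 229) [0.303 0.377 0.126]
rest_top 0.47 (284, 152) [0.688 0.16  0.126]
column 0.82 (332, 165) [ 0.716 -0.051  0.   ]
case_in 0.55 (251, 237) [0.324 0.251 0.004]
marker_0_c 0.52 (232, 194) [0.509 0.377 0.009]
marker_1_c 0.63 (233, 195) [0.502 0.372 0.009]
marker_1_c 0.45 (293, 217) [0.439 0.086 0.009]
grip 0.79 (305, 165) [ 0.582 -0.134  0.182]
rest_top 0.62 (235, 217) [0.69  0.151 0.126]
column 0.81 (267, 215) [ 0.703 -0.06   0.   ]
case 0.57 (327, 219) [ 0.493 -0.104  0.   ]
case_in 0.82 (328, 219) [ 0.488 -0.102  0.004]
tab_top 0.7 (321, 215) [ 0.498 -0.058  0.046]
marker_1_c 0.77 (324, 252) [0.443 0.078 0.009]
marker_1_c 0.7 (327, 217) [ 0.493 -0.104  0.009]
units [17.08 -7.87  0.21] rz total -0.05validation failed for argument at $[0]...
```

View pics/side1.png

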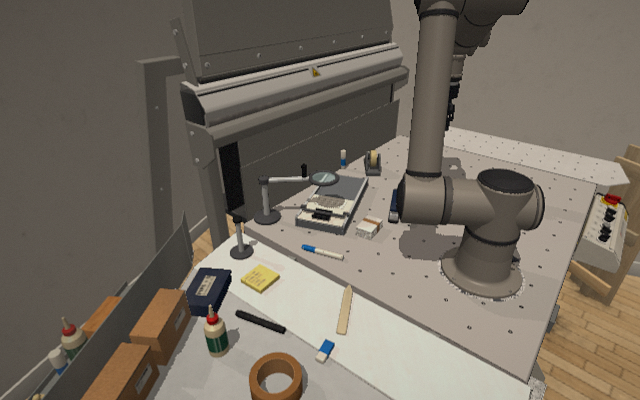

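View pics/top1.png

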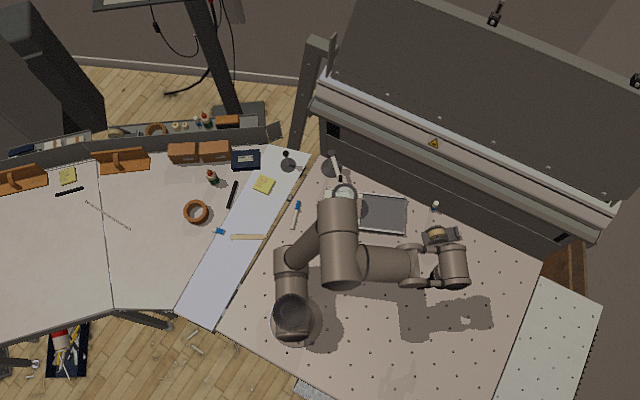

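The arm has not moved: blue marker still at (323,252), black at (260,321) in the side view. The call was refused, probably because every row needs all of its fields.

```bash
python3 -m crank '[{"rx":0,"ry":0,"rz":0,"dx":0.5,"dy":-0.2,"dz":0,"hand":1},{"rx":0,"ry":0,"rz":0,"dx":1,"dy":-0.5,"dz":0,"hand":1},{"rx":0,"ry":0,"rz":0,"dx":1,"dy":-0.5,"dz":0,"hand":1},{"rx":0,"ry":0,"rz":0,"dx":1,"dy":-0.5,"dz":0,"hand":1},{"rx":0,"ry":0,"rz":0,"dx":1,"dy":-0.5,"dz":0,"hand":1},{"rx":0,"ry":0,"rz":0,"dx":1,"dy":-0.5,"dz":0,"hand":1},{"rx":0,"ry":0,"rz":0,"dx":1,"dy":-0.5,"dz":0,"hand":1},{"rx":0,"ry":0,"rz":0,"dx":1,"dy":-0.5,"dz":0,"hand":1},{"rx":0,"ry":0,"rz":0,"dx":0.5,"dy":-0.2,"dz":0,"hand":1},{"rx":0,"ry":0,"rz":0,"dx":0,"dy":0,"dz":0,"hand":1}]' 20
python3 - <<'E'
from h import *
st()
t=snap('top','top2');s=snap('side','side2')
for c in (t,s):
    for n,z in [('head',.15),('grip',.182),('rest_top',.126),('column',0),('case',0),('tab_top',.046),('marker_0_c',.009),('marker_1_c',.009),('marker_2_c',.009)]:
        find(c,n,z,3)
go([.579,-.104,.25],.344)
E
```

```text
time: 4.25
ee_pos: [0.3616, -0.3055, 0.2564]
orientation: [3.141, 0.0, 0.338]
contact_force: [0.3, -0.1, -0.1]
grip_width: 0.0856
t 4.25 p [ 0.3616 -0.3055  0.2564] rpy [3.141 0.    0.338] F [ 0.3 -0.1 -0.1] w 0.0856 q [-0.86  0.25  1.66 -0.    1.24  0.37]
head 0.73 (346, 196) [ 0.514 -0.135  0.15 ]
grip 0.66 (339, 178) [ 0.575 -0.096  0.182]
rest_top 0.78 (284, 151) [0.694 0.161 0.126]
column 0.84 (333, 167) [ 0.707 -0.056  0.   ]
case 0.61 (341, 211) [ 0.5  -0.12  0.  ]
case 0.3 (251, 237) [0.326 0.255 0.   ]
marker_2_c 0.41 (283, 151) [0.749 0.186 0.009]
head 0.8 (320, 177) [ 0.525 -0.125  0.15 ]
grip 0.74 (303, 169) [ 0.577 -0.107  0.182]
rest_top 0.7 (234, 217) [0.694 0.149 0.126]
rest_top 0.58 (324, 353) [0.3   0.49  0.126]
column 0.92 (266, 216) [ 0.701 -0.051  0.   ]
column 0.57 (259, 286) [0.564 0.263 0.   ]
case 0.89 (326, 217) [ 0.501 -0.114  0.   ]
tab_top 0.72 (323, 215) [ 0.493 -0.061  0.046]
marker_0_c 0.49 (271, 215) [ 0.683 -0.051  0.009]
marker_1_c 0.55 (324, 252) [0.441 0.08  0.009]
units [ 9.08 -3.97  0.21] rz total -0.05
```

View pics/side2.png

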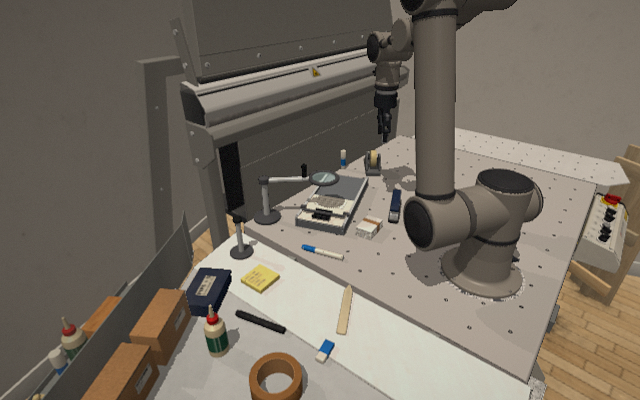

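View pics/top2.png

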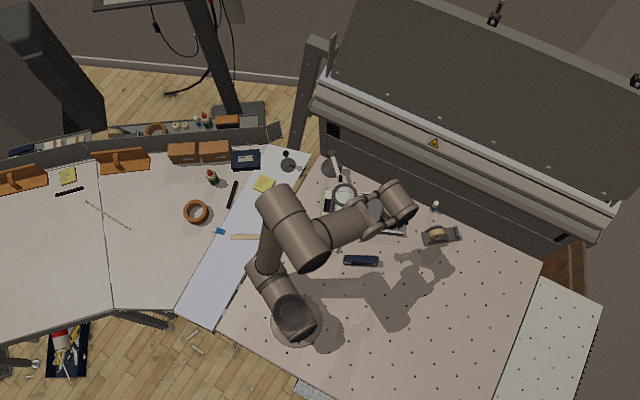

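The side view now shows the gripper at (385,120) and the navy object at (395,205), which I'll zoom in on later. I'm continuing to the grip.

```bash
python3 -m crank '[{"rx":0,"ry":0,"rz":0,"dx":0.9,"dy":-0.4,"dz":0,"hand":1},{"rx":0,"ry":0,"rz":0,"dx":0.9,"dy":-0.4,"dz":0,"hand":1},{"rx":0,"ry":0,"rz":0,"dx":0.9,"dy":-0.4,"dz":0,"hand":1},{"rx":0,"ry":0,"rz":0,"dx":0.9,"dy":-0.4,"dz":0,"hand":1},{"rx":0,"ry":0,"rz":0,"dx":0.9,"dy":-0.4,"dz":0,"hand":1},{"rx":0,"ry":0,"rz":0,"dx":0.9,"dy":-0.4,"dz":0,"hand":1},{"rx":0,"ry":0,"rz":0,"dx":0.9,"dy":-0.4,"dz":0,"hand":1},{"rx":0,"ry":0,"rz":0,"dx":0.9,"dy":-0.4,"dz":0,"hand":1},{"rx":0,"ry":0,"rz":0,"dx":0.9,"dy":-0.4,"dz":0,"hand":1},{"rx":0,"ry":0,"rz":0,"dx":0.9,"dy":-0.4,"dz":0,"hand":1},{"rx":0,"ry":0,"rz":0,"dx":0,"dy":0,"dz":0,"hand":1}]' 20
python3 - <<'E'
from h import *
st()
t=snap('top','top3');s=snap('side','side3')
for c in (t,s):
    for n,z in [('grip',.182),('column',0),('tab_top',.046),('marker_0_c',.009),('marker_1_c',.009)]:
        find(c,n,z,3)
f=cv2.imread('pics/side3.png')[120:280,220:420]; cv2.imwrite('pics/side3z.png',cv2.resize(f,None,fx=3.6,fy=3.6,interpolation=cv2.INTER_CUBIC))
f=cv2.imread('pics/top3.png')[130:290,240:440]; cv2.imwrite('pics/top3z.png',cv2.resize(f,None,fx=3.6,fy=3.6,interpolation=cv2.INTER_CUBIC))
E
```

```text
time: 6.62
ee_pos: [0.5773, -0.1025, 0.2558]
orientation: [-3.141, 0.0, 0.338]
contact_force: [-0.4, -0.3, -1.1]
grip_width: 0.0855
t 6.62 p [ 0.5773 -0.1025  0.2558] rpy [-3.141  0.     0.338] F [-0.4 -0.3 -1.1] w 0.0855 q [-0.31  0.46  1.35  0.    1.34  0.93]
grip 0.86 (341, 177) [ 0.578 -0.104  0.182]
grip 0.5 (220, 230) [0.288 0.343 0.182]
column 0.96 (333, 163) [ 0.724 -0.053  0.   ]
column 0.74 (339, 176) [ 0.664 -0.089  0.   ]
tab_top 0.7 (265, 186) [0.553 0.226 0.046]
tab_top 0.54 (329, 205) [ 0.503 -0.063  0.046]
marker_1_c 0.52 (346, 195) [ 0.572 -0.131  0.009]
grip 0.92 (305, 168) [ 0.575 -0.113  0.182]
column 0.87 (268, 215) [ 0.7   -0.059  0.   ]
tab_top 0.69 (323, 214) [ 0.495 -0.065  0.046]
marker_0_c 0.71 (326, 218) [ 0.495 -0.1    0.009]
marker_0_c 0.69 (325, 251) [0.438 0.073 0.009]
marker_1_c 0.56 (325, 252) [0.439 0.076 0.009]
```

View pics/side3z.png

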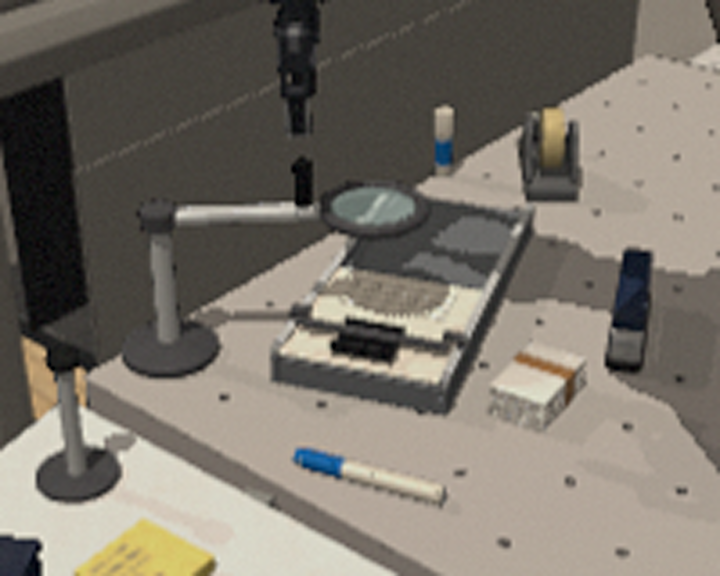

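View pics/top3z.png

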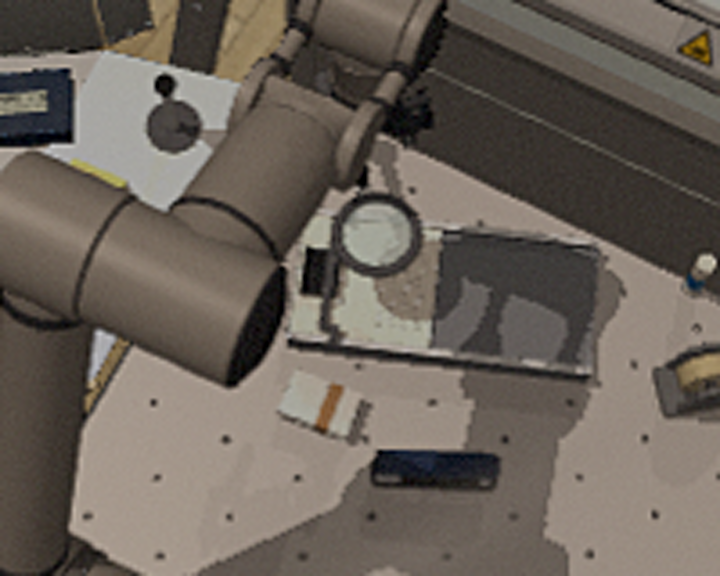

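Zoomed views: the navy object is a stapler, so there are two markers, blue and black. The gripper is right above the grip (side 303,150). I'm descending and closing on it.

```bash
python3 -m crank '[{"rx":0,"ry":0,"rz":0,"dx":0,"dy":0.1,"dz":0.6,"hand":1},{"rx":0,"ry":0,"rz":0,"dx":0,"dy":0,"dz":0.8,"hand":1},{"rx":0,"ry":0,"rz":0,"dx":0,"dy":0,"dz":0.8,"hand":1},{"rx":0,"ry":0,"rz":0,"dx":0,"dy":0,"dz":0,"hand":-0.3},{"rx":0,"ry":0,"rz":0,"dx":0,"dy":0,"dz":0,"hand":-0.8},{"rx":0,"ry":0,"rz":0,"dx":0,"dy":0,"dz":0,"hand":-0.8},{"rx":0,"ry":0,"rz":0,"dx":0,"dy":0,"dz":0,"hand":-0.8},{"rx":0,"ry":0,"rz":0,"dx":0,"dy":0,"dz":0,"hand":-0.8}]' 30
python3 - <<'E'
from h import *
st()
import numpy as np
C=np.array([.706,-.056])
# arc plan
def P(a): return C+.135*np.array([-np.cos(a),np.sin(a)])
e=np.array(env.state()['ee_pos'][:2]); d=e-C; print('r',np.hypot(*d),'a',np.arctan2(d[1],-d[0]))
for c in ('top','side'):
    s=snap(c,c+'4')
    for n,z in [('head',.15),('grip',.182),('rest_top',.126),('column',0)]: find(s,n,z,2)
E
```

```text
time: 8.22
ee_pos: [0.5778, -0.1065, 0.1914]
orientation: [3.141, -0.002, 0.336]
contact_force: [-0.8, 2.7, 5.7]
grip_width: 0.0168
t 8.22 p [ 0.5778 -0.1065  0.1914] rpy [ 3.141e+00 -2.000e-03  3.360e-01] F [-0.8  2.7  5.7] w 0.0168 q [-0.31  0.51  1.44  0.    1.19  0.92]
r 0.13773404504758366 a -0.37513397775324353
head 0.64 (344, 196) [ 0.511 -0.125  0.15 ]
rest_top 0.6 (284, 153) [0.683 0.158 0.126]
column 0.71 (332, 167) [ 0.703 -0.05   0.   ]
column 0.56 (341, 175) [ 0.671 -0.095  0.   ]
head 0.69 (325, 177) [ 0.511 -0.134  0.15 ]
grip 0.83 (302, 167) [ 0.586 -0.115  0.182]
rest_top 0.93 (235, 215) [0.695 0.14  0.126]
```

View pics/side4.png

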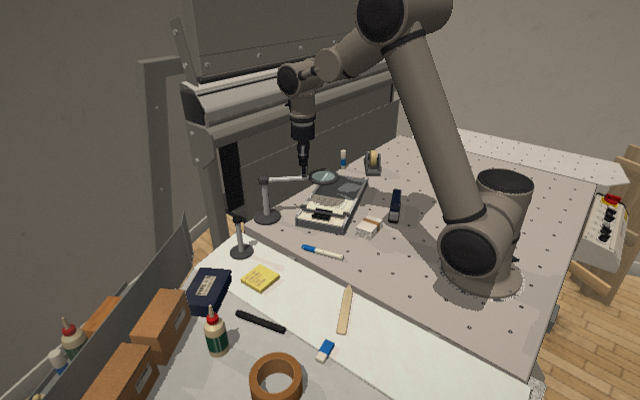

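The fingers have closed on the grip at (303,167), width 16.8 mm. I'm starting the arc, and the track will show me the column centre.

```bash
python3 -m crank '[{"rx":0,"ry":0,"rz":0.33,"dx":0,"dy":0,"dz":0,"hand":-0.8},{"rx":0,"ry":0,"rz":0.67,"dx":0,"dy":-0.45,"dz":0,"hand":-0.8},{"rx":0,"ry":0,"rz":0.67,"dx":0,"dy":-0.45,"dz":0,"hand":-0.8},{"rx":0,"ry":0,"rz":0.67,"dx":0,"dy":-0.45,"dz":0,"hand":-0.8},{"rx":0,"ry":0,"rz":0.67,"dx":0,"dy":-0.45,"dz":0,"hand":-0.8}]'
python3 -c "
from h import *
s=st(); e=np.array(s['ee_pos'][:2])-[.706,-.056]; print(np.hypot(*e),np.arctan2(e[1],-e[0]))"
```

```text
time: 9.35
ee_pos: [0.5648, -0.0549, 0.1912]
orientation: [3.137, 0.012, -0.119]
contact_force: [-28.3, -6.2, 19.8]
grip_width: 0.0166
t 9.35 p [ 0.5648 -0.0549  0.1912] rpy [ 3.137  0.012 -0.119] F [-28.3  -6.2  19.8] w 0.0166 q [-0.23  0.48  1.49 -0.01  1.18  1.46]
0.14118237911005643 0.008095550739767119
```

The force points outward from my assumed centre, so the column is really at about (0.700, -0.048). That also puts the post exactly 200 mm from it. I'll relieve the load and then go on.

```bash
python3 -m crank '[{"rx":0,"ry":0,"rz":0,"dx":-0.15,"dy":0,"dz":0,"hand":-0.8},{"rx":0,"ry":0,"rz":0,"dx":0,"dy":0,"dz":0,"hand":-0.8}]'
python3 -c "
from h import *
s=st(); e=np.array(s['ee_pos'][:2])-[.700,-.048]; print(np.hypot(*e),np.arctan2(e[1],-e[0]))"
```

```text
time: 9.6
ee_pos: [0.5646, -0.053, 0.1912]
orientation: [3.141, 0.001, -0.116]
contact_force: [-7.4, 1.9, 9.3]
grip_width: 0.0172
t 9.6 p [ 0.5646 -0.053   0.1912] rpy [ 3.141e+00  1.000e-03 -1.160e-01] F [-7.4  1.9  9.3] w 0.0172 q [-0.23  0.48  1.5  -0.    1.17  1.46]
0.13544432717274338 -0.03672143818143285
```

```bash
python3 -m crank '[{"rx":0,"ry":0,"rz":0.485,"dx":-0.046,"dy":-0.45,"dz":0,"hand":-0.8},{"rx":0,"ry":0,"rz":0.485,"dx":-0.034,"dy":-0.45,"dz":0,"hand":-0.8},{"rx":0,"ry":0,"rz":0.485,"dx":-0.022,"dy":-0.45,"dz":0,"hand":-0.8},{"rx":0,"ry":0,"rz":0.485,"dx":-0.01,"dy":-0.45,"dz":0,"hand":-0.8},{"rx":0,"ry":0,"rz":0.485,"dx":0.002,"dy":-0.45,"dz":0,"hand":-0.8},{"rx":0,"ry":0,"rz":0,"dx":0,"dy":0,"dz":0,"hand":-0.8}]'
python3 -c "
from h import *
s=st(); e=np.array(s['ee_pos'][:2])-[.700,-.048]; print(np.hypot(*e),np.arctan2(e[1],-e[0]))"
```

```text
time: 10.35
ee_pos: [0.5798, 0.0133, 0.1911]
orientation: [-3.141, -0.0, -0.48]
contact_force: [-4.6, 4.5, 7.8]
grip_width: 0.0168
t 10.35 p [0.5798 0.0133 0.1911] rpy [-3.141 -0.    -0.48 ] F [-4.6  4.5  7.8] w 0.0168 q [-0.11  0.5   1.46  0.    1.18  1.94]
0.13491674152058472 0.47182195823278605
```

```bash
python3 -m crank '[{"rx":0,"ry":0,"rz":0.5,"dx":0.019,"dy":-0.45,"dz":0,"hand":-0.8},{"rx":0,"ry":0,"rz":0.5,"dx":0.03,"dy":-0.45,"dz":0,"hand":-0.8},{"rx":0,"ry":0,"rz":0.5,"dx":0.041,"dy":-0.45,"dz":0,"hand":-0.8},{"rx":0,"ry":0,"rz":0.5,"dx":0.051,"dy":-0.45,"dz":0,"hand":-0.8},{"rx":0,"ry":0,"rz":0.5,"dx":0.062,"dy":-0.45,"dz":0,"hand":-0.8},{"rx":0,"ry":0,"rz":0.5,"dx":0.073,"dy":-0.45,"dz":0,"hand":-0.8},{"rx":0,"ry":0,"rz":0,"dx":0,"dy":0,"dz":0,"hand":-0.8}]'
python3 -c "
from h import *
s=st(); e=np.array(s['ee_pos'][:2])-[.700,-.048]; print(np.hypot(*e),np.arctan2(e[1],-e[0]))
t=snap('top','top5');d=snap('side','side5')
for c in (t,d):
  for n,z in [('head',.15),('rest_top',.126),('column',0),('tab_top',.046),('case',0)]: find(c,n,z,2)
"
```

```text
time: 11.22
ee_pos: [0.6365, 0.0711, 0.191]
orientation: [-3.14, -0.0, -0.93]
contact_force: [-1.5, 2.8, 5.5]
grip_width: 0.0172
t 11.22 p [0.6365 0.0711 0.191 ] rpy [-3.14 -0.   -0.93] F [-1.5  2.8  5.5] w 0.0172 q [-0.01  0.61  1.27  0.    1.26  2.49]
0.1349209858128888 1.0809463729035456
rest_top 0.32 (332, 206) [ 0.468 -0.083  0.126]
column 0.57 (334, 165) [ 0.715 -0.056  0.   ]
tab_top 0.55 (329, 202) [ 0.516 -0.064  0.046]
case 0.71 (341, 212) [ 0.495 -0.119  0.   ]
case 0.68 (251, 238) [0.321 0.251 0.   ]
head 0.6 (267, 212) [0.595 0.128 0.15 ]
head 0.3 (322, 214) [0.446 0.085 0.15 ]
rest_top 0.74 (234, 214) [0.702 0.138 0.126]
column 0.93 (269, 217) [ 0.69  -0.053  0.   ]
tab_top 0.72 (326, 210) [ 0.493 -0.09   0.046]
case 0.89 (324, 216) [ 0.509 -0.123  0.   ]
```

View pics/side5.png

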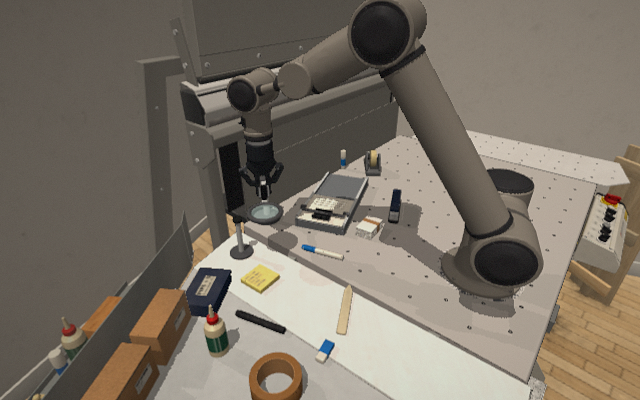

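View pics/top5.png

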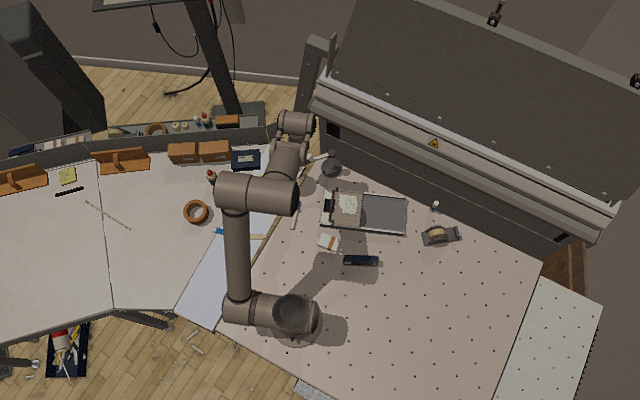

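The side view shows the lens at (265,213), next to the post cap at (238,217). I'll locate the cap precisely from the earlier pictures.

```bash
python3 -c "
from h import *
t=env.snapshot('top');s=env.snapshot('side')
p,e=tri(t,(285.7,153.6),s,(237.9,217.0)); print(np.round(p,4),e)
print(np.round(at_z(t,285.7,153.6,.12),4),np.round(at_z(s,237.9,218.5,.12),4))
# foot centre
print('foot',np.round(at_z(t,180+303/2.8,130+99/2.8,.006),4), np.round(at_z(s,200+100/2.4,130+291/2.4,.006),4))
print('colbase',np.round(at_z(t,180+424/2.8,130+106/2.8,.006),4), np.round(at_z(s,200+161/2.4,130+207/2.4,.006),4))
import cv2
for n in ('top0','side0','top3','side3'):
  im=cv2.imread('pics/'+n+'.png')
  x,y=(270,140) if 'top' in n else (222,205)
  cv2.imwrite('pics/c_'+n+'.png',cv2.resize(im[y:y+60,x:x+60],None,fx=8,fy=8,interpolation=cv2.INTER_NEAREST))
a=np.hstack([cv2.imread('pics/c_top0.png'),cv2.imread('pics/c_side0.png')]); cv2.imwrite('pics/cc.png',cv2.resize(a,(800,400)))
"
```

```text
[0.6814 0.1494 0.128 ] 0.0010608702346859209
[0.6858 0.151  0.12  ] [0.6838 0.1463 0.12  ]
foot [0.6831 0.1494 0.006 ] [0.6807 0.1551 0.006 ]
colbase [ 0.6974 -0.0489  0.006 ] [ 0.6947 -0.0446  0.006 ]
```

View pics/cc.png

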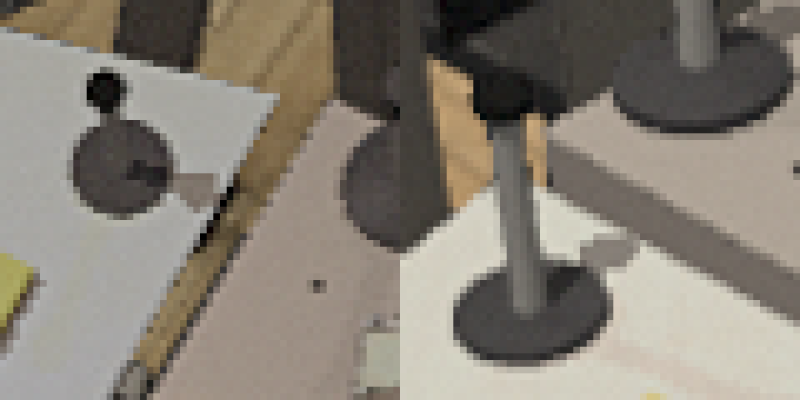

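```bash
python3 -m crank '[{"rx":0,"ry":0,"rz":0.5,"dx":0.09,"dy":-0.45,"dz":0,"hand":-0.8},{"rx":0,"ry":0,"rz":0.5,"dx":0.1,"dy":-0.45,"dz":0,"hand":-0.8},{"rx":0,"ry":0,"rz":0.5,"dx":0.11,"dy":-0.45,"dz":0,"hand":-0.8},{"rx":0,"ry":0,"rz":0.5,"dx":0.12,"dy":-0.45,"dz":0,"hand":-0.8},{"rx":0,"ry":0,"rz":0,"dx":0,"dy":0,"dz":0,"hand":-0.8}]'
python3 -c "
from h import *
s=st(); e=np.array(s['ee_pos'][:2])-[.700,-.048]; print(np.hypot(*e),np.arctan2(e[1],-e[0]))
t=snap('top','top6');d=snap('side','side6')
for c in (t,d):
  for n,z in [('head',.15),('rest_top',.126)]: find(c,n,z,2)
im=cv2.imread('pics/side6.png'); cv2.imwrite('pics/side6z.png',cv2.resize(im[140:290,190:340],None,fx=4,fy=4,interpolation=cv2.INTER_CUBIC))
"
```

```text
time: 12.55
ee_pos: [0.6894, 0.0866, 0.191]
orientation: [-3.14, -0.0, -1.231]
contact_force: [-0.3, 2.8, 6.1]
grip_width: 0.0169
t 12.55 p [0.6894 0.0866 0.191 ] rpy [-3.14  -0.    -1.231] F [-0.3  2.8  6.1] w 0.0169 q [0.01 0.71 1.08 0.   1.35 2.82]
0.13497102834407657 1.4922892479800907
head 0.87 (238, 211) [0.676 0.151 0.15 ]
head 0.4 (323, 250) [0.39  0.237 0.15 ]
rest_top 0.81 (234, 218) [0.69  0.154 0.126]
```

View pics/side6z.png

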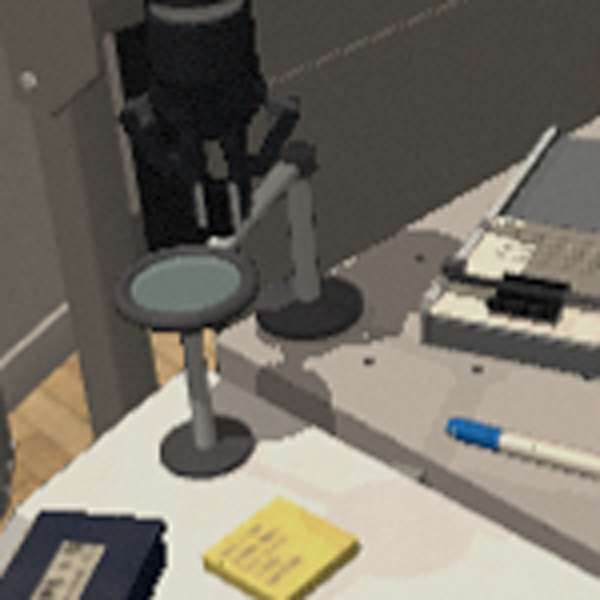

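View pics/top6.png

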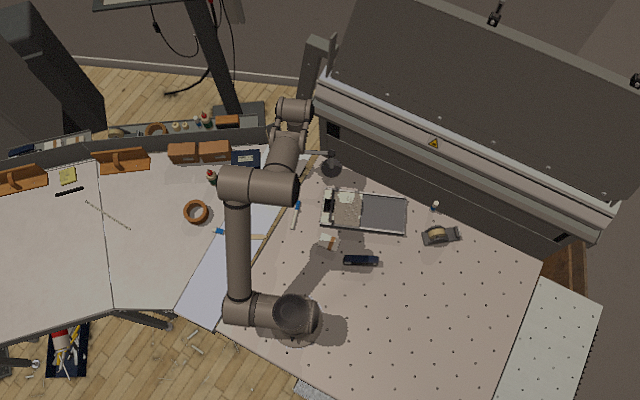

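In the zoom the lens (187,285) is centred over the post axis. I'm releasing the grip, lifting, and then measuring the case.

```bash
python3 -m crank '[{"rx":0,"ry":0,"rz":0,"dx":0,"dy":0,"dz":0,"hand":-0.4},{"rx":0,"ry":0,"rz":0,"dx":0,"dy":0,"dz":0,"hand":0},{"rx":0,"ry":0,"rz":0,"dx":0,"dy":0,"dz":0,"hand":0.4},{"rx":0,"ry":0,"rz":0,"dx":0,"dy":0,"dz":-0.3,"hand":0.4},{"rx":0,"ry":0,"rz":0,"dx":0,"dy":0,"dz":-1,"hand":0.4},{"rx":0,"ry":0,"rz":0,"dx":0,"dy":0,"dz":-1,"hand":0.4},{"rx":0,"ry":0,"rz":0,"dx":0,"dy":0,"dz":-0.5,"hand":0.4}]'
python3 -c "
from h import *
s=st()
t=snap('top','top7');d=snap('side','side7')
for c in (t,d):
  for n,z in [('head',.15),('rest_top',.126),('case',0),('case_in',.004),('tab_top',.046),('marker_1_c',.009),('marker_0_c',.009)]: find(c,n,z,2)
im=cv2.imread('pics/top7.png'); cv2.imwrite('pics/top7z.png',cv2.resize(im[170:250,300:430],None,fx=6,fy=6,interpolation=cv2.INTER_CUBIC))
im=cv2.imread('pics/side7.png'); cv2.imwrite('pics/side7z.png',cv2.resize(im[160:260,270:400],None,fx=6,fy=6,interpolation=cv2.INTER_CUBIC))
"
```

```text
time: 13.72
ee_pos: [0.6889, 0.0864, 0.2769]
orientation: [-3.138, -0.001, -1.229]
contact_force: [0.1, -0.0, -0.5]
grip_width: 0.0598
t 13.72 p [0.6889 0.0864 0.2769] rpy [-3.138e+00 -1.000e-03 -1.229e+00] F [ 0.1 -0.  -0.5] w 0.0598 q [ 0.01  0.66  0.94 -0.    1.54  2.81]
rest_top 0.43 (300, 148) [0.719 0.091 0.126]
case 0.82 (341, 210) [ 0.503 -0.12   0.   ]
case_in 0.94 (340, 213) [ 0.486 -0.116  0.004]
tab_top 0.65 (330, 208) [ 0.49  -0.073  0.046]
marker_1_c 0.44 (298, 215) [0.45  0.066 0.009]
head 0.95 (235, 210) [0.688 0.149 0.15 ]
head 0.66 (325, 252) [0.383 0.243 0.15 ]
rest_top 0.69 (236, 217) [0.687 0.148 0.126]
case 0.64 (327, 218) [ 0.494 -0.109  0.   ]
case 0.42 (235, 211) [ 0.826 -0.046  0.   ]
case_in 0.95 (328, 219) [ 0.49  -0.104  0.004]
case_in 0.18 (235, 213) [ 0.813 -0.028  0.004]
marker_1_c 0.77 (322, 250) [0.451 0.072 0.009]
```

View pics/top7z.png

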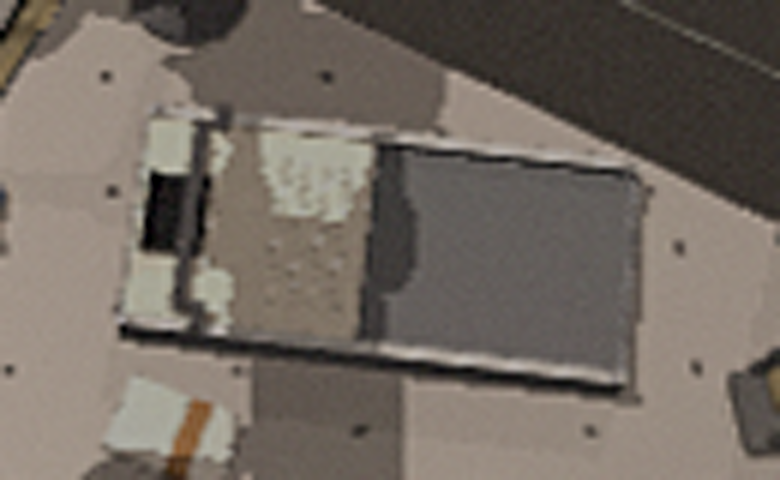

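View pics/side7z.png

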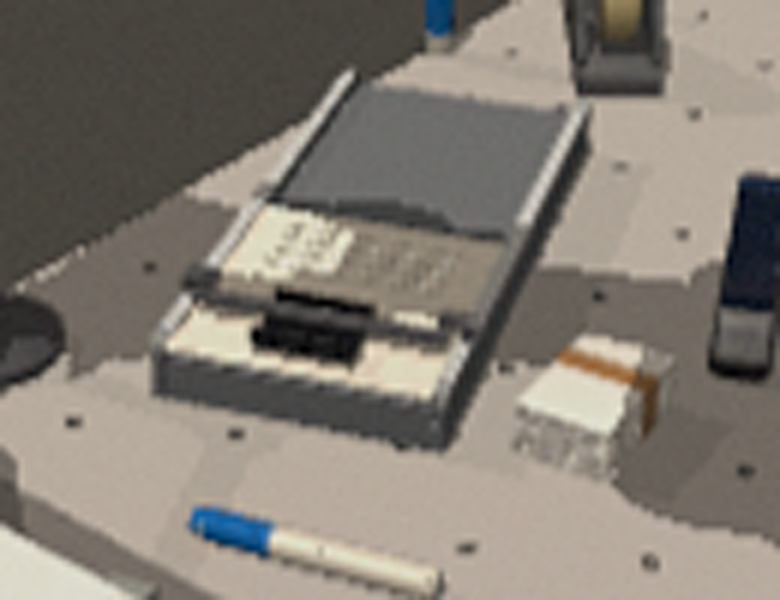

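```bash
python3 -c "
from h import *
t=env.snapshot('top');d=env.snapshot('side')
T=lambda x,y,z: np.round(at_z(t,300+x/6,170+y/6,z)[:2],4)
S=lambda x,y,z: np.round(at_z(d,270+x/6,160+y/6,z)[:2],4)
print('top rail +x start,end',T(155,108,.04),T(640,170,.04)); print('top rail -x start,end',T(122,325,.04),T(628,380,.04))
print('cover rear edge',T(375,140,.035),T(362,340,.035))
print('cover front edge',T(148,118,.035),T(125,318,.035))
print('pad box corners top',T(148,172,.046),T(140,248,.046),T(212,178,.046),T(195,256,.046))
print('bar ',T(220,108,.05),T(187,318,.05))
print('side rails far',S(350,75,.04),S(585,110,.04),'near',S(158,345,.04),S(440,408,.04))
print('side pad', S(252,340,.046),S(355,362,.046),S(280,290,.05),S(372,312,.05))
"
```

```text
top rail +x start,end [ 0.5814 -0.04  ] [ 0.5814 -0.3978]
top rail -x start,end [ 0.4122 -0.0402] [ 0.4206 -0.402 ]
cover rear edge [ 0.5803 -0.2033] [ 0.4261 -0.2115]
cover front edge [ 0.5749 -0.0356] [ 0.4193 -0.0413]
pad box corners top [ 0.5284 -0.0424] [ 0.4696 -0.045 ] [ 0.5302 -0.0892] [ 0.469  -0.0851]
bar  [ 0.5838 -0.0878] [ 0.4205 -0.086 ]
side rails far [ 0.5779 -0.375 ] [ 0.4141 -0.3765] near [ 0.5736 -0.0244] [ 0.4093 -0.018 ]
side pad [ 0.5229 -0.0377] [ 0.4626 -0.0359] [ 0.5237 -0.0852] [ 0.4673 -0.0804]
```

The top view gives rails along world y with a yaw of about 0.015, and the tab pad centre at about (0.496, -0.064). I'm going above the tab with the fingers shut.

```bash
python3 -c "
from h import *
st(); go([.496,-.064,.277],-1.5)"
```

```text
t 14.62 p [0.6884 0.0864 0.2743] rpy [-3.142 -0.    -1.229] F [-0.3 -0.4 -0.3] w 0.0602 q [ 0.01  0.66  0.94 -0.    1.54  2.81]
units [ 2.58  7.72 -0.09] rz total 1.8
```

```bash
python3 -m crank '[{"rx":0,"ry":0,"rz":0,"dx":0.32,"dy":0.96,"dz":0,"hand":0},{"rx":0,"ry":0,"rz":0,"dx":0.32,"dy":0.96,"dz":0,"hand":-0.5},{"rx":0,"ry":0,"rz":0,"dx":0.32,"dy":0.96,"dz":0,"hand":-1},{"rx":0,"ry":0,"rz":0,"dx":0.32,"dy":0.96,"dz":0.2,"hand":-1},{"rx":0,"ry":0,"rz":0,"dx":0.32,"dy":0.96,"dz":0.8,"hand":-1},{"rx":0,"ry":0,"rz":0,"dx":0.32,"dy":0.96,"dz":1,"hand":-1},{"rx":0,"ry":0,"rz":0,"dx":0.32,"dy":0.96,"dz":1,"hand":-1},{"rx":0,"ry":0,"rz":0,"dx":0.32,"dy":0.96,"dz":1,"hand":-1},{"rx":0,"ry":0,"rz":0.9,"dx":0,"dy":0,"dz":0.5,"hand":-1},{"rx":0,"ry":0,"rz":0.9,"dx":0,"dy":0,"dz":0.3,"hand":-1},{"rx":0,"ry":0,"rz":0,"dx":0,"dy":0,"dz":0,"hand":-1}]' 30
python3 -c "
from h import *
st(); go([.496,-.064,.08],-1.5)
t=snap('top','top8');d=snap('side','side8')
for c in (t,d):
  for n,z in [('head',.15),('tab_top',.046),('marker_1_c',.009),('marker_0_c',.009)]: find(c,n,z,2)
im=cv2.imread('pics/side8.png'); cv2.imwrite('pics/side8z.png',cv2.resize(im[100:260,230:430],None,fx=4,fy=3.7,interpolation=cv2.INTER_CUBIC))
e=env.state()['ee_pos']; print('tip proj',proj(d,[e[0],e[1],e[2]-.025]),'tab proj',proj(d,[.496,-.064,.046]))
"
```

```text
time: 16.0
ee_pos: [0.4967, -0.0631, 0.13]
orientation: [3.141, 0.0, -1.498]
contact_force: [-0.4, 0.4, -0.0]
grip_width: -0.0005
t 16.0 p [ 0.4967 -0.0631  0.13  ] rpy [ 3.141  0.    -1.498] F [-0.4  0.4 -0. ] w -0.0005 q [-0.28  0.44  1.76 -0.    0.94  2.79]
units [0.03 0.03 1.67] rz total 0.01
head 0.95 (290, 155) [0.665 0.125 0.15 ]
head 0.58 (215, 229) [0.299 0.374 0.15 ]
tab_top 0.51 (333, 206) [ 0.499 -0.083  0.046]
marker_1_c 0.47 (288, 155) [0.735 0.159 0.009]
head 0.83 (238, 212) [0.673 0.156 0.15 ]
head 0.57 (258, 283) [0.485 0.389 0.15 ]
tab_top 0.84 (323, 214) [ 0.494 -0.066  0.046]
marker_1_c 0.66 (323, 253) [0.443 0.084 0.009]
marker_1_c 0.34 (328, 217) [ 0.491 -0.108  0.009]
marker_0_c 0.72 (260, 282) [0.566 0.257 0.009]
marker_0_c 0.45 (323, 252) [0.443 0.082 0.009]
tip proj (np.float64(321.86694067828046), np.float64(198.7978176254447)) tab proj (np.float64(322.2981589017646), np.float64(214.0065536966654))
```

View pics/side8z.png

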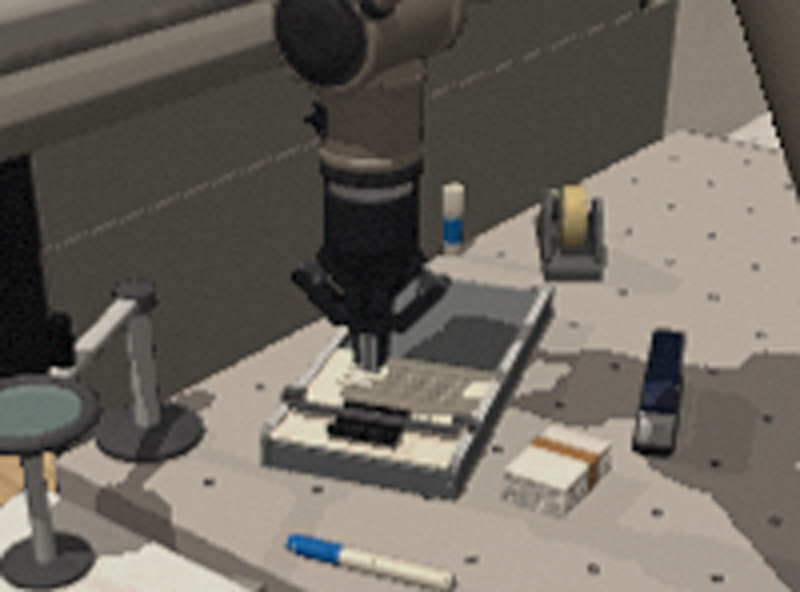

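The fingers are above the pad centre (projected at zoom 369,422, between the ridges). I'm descending to press.

```bash
python3 -m crank '[{"rx":0,"ry":0,"rz":0,"dx":0,"dy":0,"dz":0.8,"hand":-1},{"rx":0,"ry":0,"rz":0,"dx":0,"dy":0,"dz":0.8,"hand":-1},{"rx":0,"ry":0,"rz":0,"dx":0,"dy":0,"dz":0.2,"hand":-1},{"rx":0,"ry":0,"rz":0,"dx":0,"dy":0,"dz":0.2,"hand":-1},{"rx":0,"ry":0,"rz":0,"dx":0,"dy":0,"dz":0.1,"hand":-1},{"rx":0,"ry":0,"rz":0,"dx":0,"dy":0,"dz":0,"hand":-1}]'; python3 -c "
from h import *
st()"
```

```text
time: 17.25
ee_pos: [0.4974, -0.0631, 0.0679]
orientation: [-3.141, -0.0, -1.499]
contact_force: [-1.6, 1.2, 3.8]
grip_width: 0.0003
t 17.25 p [ 0.4974 -0.0631  0.0679] rpy [-3.141 -0.    -1.499] F [-1.6  1.2  3.8] w 0.0003 q [-0.28  0.54  1.82 -0.    0.78  2.79]
```

```bash
python3 -m crank '[{"rx":0,"ry":0,"rz":0,"dx":0,"dy":0,"dz":0.1,"hand":-1},{"rx":0,"ry":0,"rz":0,"dx":0,"dy":0,"dz":0.1,"hand":-1},{"rx":0,"ry":0,"rz":0,"dx":0,"dy":0,"dz":0,"hand":-1}]'; python3 -c "
from h import *
st()"
```

```text
time: 17.62
ee_pos: [0.4975, -0.0634, 0.0626]
orientation: [-3.14, -0.001, -1.499]
contact_force: [-4.1, -0.4, 13.8]
grip_width: 0.0004
t 17.62 p [ 0.4975 -0.0634  0.0626] rpy [-3.140e+00 -1.000e-03 -1.499e+00] F [-4.1 -0.4 13.8] w 0.0004 q [-0.28  0.55  1.82 -0.    0.77  2.79]
```

```bash
python3 -m crank '[{"rx":0,"ry":0,"rz":0,"dx":0.1,"dy":0,"dz":-0.03,"hand":-1},{"rx":0,"ry":0,"rz":0,"dx":0.2,"dy":0.01,"dz":0,"hand":-1},{"rx":0,"ry":0,"rz":0,"dx":0.3,"dy":0.02,"dz":0,"hand":-1},{"rx":0,"ry":0,"rz":0,"dx":0.3,"dy":0.02,"dz":0,"hand":-1}]'; python3 -c "
from h import *
st(); d=snap('side','side9'); find(d,'tab_top',.038)
im=cv2.imread('pics/side9.png'); cv2.imwrite('pics/side9z.png',cv2.resize(im[100:260,230:430],None,fx=4,fy=3.7,interpolation=cv2.INTER_CUBIC))"
```

```text
time: 18.12
ee_pos: [0.4977, -0.0903, 0.0629]
orientation: [-3.141, -0.0, -1.499]
contact_force: [-1.8, 1.7, 7.6]
grip_width: -0.0001
t 18.12 p [ 0.4977 -0.0903  0.0629] rpy [-3.141 -0.    -1.499] F [-1.8  1.7  7.6] w -0.0001 q [-0.33  0.55  1.81  0.    0.78  2.74]
tab_top 0.76 (323, 212) [ 0.501 -0.089  0.038]
```

View pics/side9z.png

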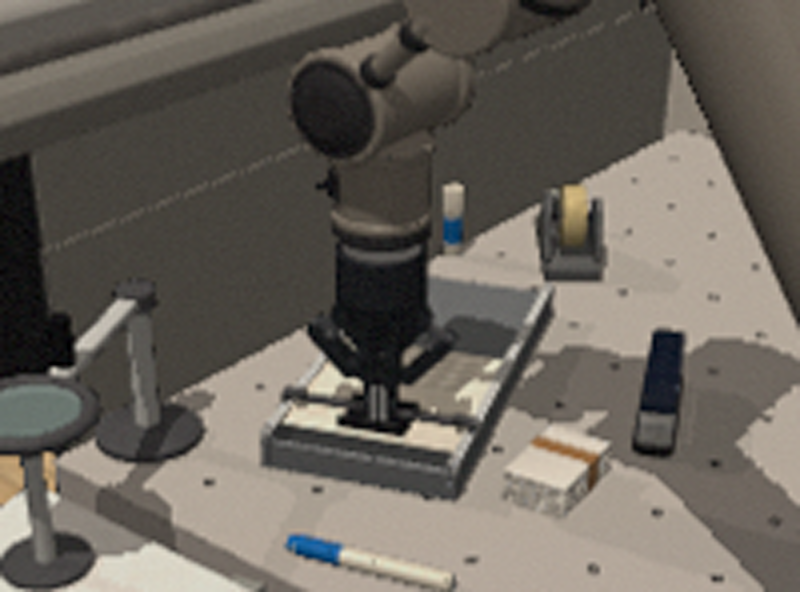

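The cover is moving with the fingers: a dark gap shows at the +y end, at about zoom (360,445). I'll carry on to fully open.

```bash
python3 -m crank '[{"rx":0,"ry":0,"rz":0,"dx":0.5,"dy":0.03,"dz":0,"hand":-1},{"rx":0,"ry":0,"rz":0,"dx":0.5,"dy":0.03,"dz":0,"hand":-1},{"rx":0,"ry":0,"rz":0,"dx":0.5,"dy":0.03,"dz":0,"hand":-1},{"rx":0,"ry":0,"rz":0,"dx":0.5,"dy":0.03,"dz":0,"hand":-1},{"rx":0,"ry":0,"rz":0,"dx":0.5,"dy":0.03,"dz":0,"hand":-1},{"rx":0,"ry":0,"rz":0,"dx":0.5,"dy":0.03,"dz":0,"hand":-1},{"rx":0,"ry":0,"rz":0,"dx":0.5,"dy":0.03,"dz":0,"hand":-1},{"rx":0,"ry":0,"rz":0,"dx":0.5,"dy":0.03,"dz":0,"hand":-1},{"rx":0,"ry":0,"rz":0,"dx":0.5,"dy":0.03,"dz":0,"hand":-1}]'; python3 -c "
from h import *
st()"
```

```text
time: 19.35
ee_pos: [0.4994, -0.2259, 0.0629]
orientation: [-3.14, -0.001, -1.499]
contact_force: [-0.4, 2.5, 6.3]
grip_width: 0.0001
t 19.35 p [ 0.4994 -0.2259  0.0629] rpy [-3.140e+00 -1.000e-03 -1.499e+00] F [-0.4  2.5  6.3] w 0.0001 q [-0.56  0.61  1.69  0.    0.84  2.51]
```

```bash
python3 -m crank '[{"rx":0,"ry":0,"rz":0,"dx":0.25,"dy":0.015,"dz":0,"hand":-1},{"rx":0,"ry":0,"rz":0,"dx":0.25,"dy":0.015,"dz":0,"hand":-1},{"rx":0,"ry":0,"rz":0,"dx":0.25,"dy":0.015,"dz":0,"hand":-1},{"rx":0,"ry":0,"rz":0,"dx":0.15,"dy":0.01,"dz":0,"hand":-1},{"rx":0,"ry":0,"rz":0,"dx":0,"dy":0,"dz":0,"hand":-1}]'; python3 -c "
from h import *
st()"
```

```text
time: 19.98
ee_pos: [0.4998, -0.2532, 0.063]
orientation: [-3.14, -0.002, -1.5]
contact_force: [-0.8, -1.2, 7.2]
grip_width: 0.0002
t 19.98 p [ 0.4998 -0.2532  0.063 ] rpy [-3.14e+00 -2.00e-03 -1.50e+00] F [-0.8 -1.2  7.2] w 0.0002 q [-0.61  0.62  1.65 -0.    0.86  2.47]
```

```bash
python3 -m crank '[{"rx":0,"ry":0,"rz":0,"dx":0.15,"dy":0.01,"dz":0,"hand":-1},{"rx":0,"ry":0,"rz":0,"dx":0.15,"dy":0.01,"dz":0,"hand":-1},{"rx":0,"ry":0,"rz":0,"dx":0,"dy":0,"dz":0,"hand":-1}]'; python3 -c "
from h import *
st(); d=snap('side','side10'); find(d,'tab_top',.038);t=snap('top','top10'); find(t,'tab_top',.038);find(t,'case_in',.004)"
```

```text
time: 20.35
ee_pos: [0.4997, -0.2602, 0.0629]
orientation: [-3.141, 0.002, -1.5]
contact_force: [0.0, 7.5, 8.6]
grip_width: -0.0002
t 20.35 p [ 0.4997 -0.2602  0.0629] rpy [-3.141e+00  2.000e-03 -1.500e+00] F [0.  7.5 8.6] w -0.0002 q [-0.62  0.63  1.64  0.    0.87  2.45]
tab_top 0.59 (337, 192) [ 0.499 -0.239  0.038]
tab_top 0.59 (374, 213) [ 0.494 -0.262  0.038]
```

View pics/side10.png

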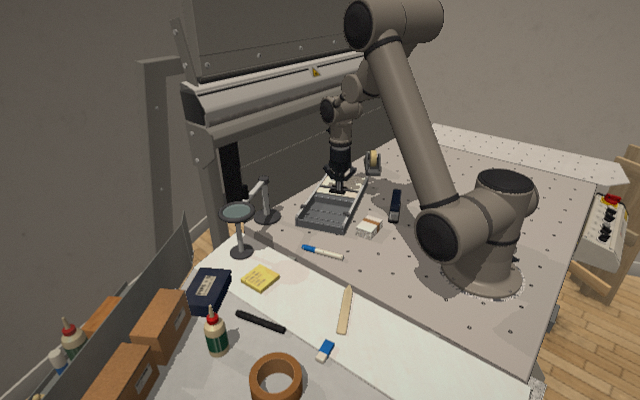

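The compartment is open (320,212 in the side view), and a 7.5 N reaction suggests the end stop. One small push to confirm, then I lift off.

```bash
python3 -m crank '[{"rx":0,"ry":0,"rz":0,"dx":0.1,"dy":0.005,"dz":0,"hand":-1},{"rx":0,"ry":0,"rz":0,"dx":0,"dy":0,"dz":0,"hand":-1}]'; python3 -c "
from h import *
st()"
```

```text
time: 20.85
ee_pos: [0.4996, -0.2606, 0.063]
orientation: [-3.141, 0.006, -1.5]
contact_force: [1.5, 18.1, 13.7]
grip_width: -0.0001
t 20.85 p [ 0.4996 -0.2606  0.063 ] rpy [-3.141  0.006 -1.5  ] F [ 1.5 18.1 13.7] w -0.0001 q [-0.62  0.63  1.64  0.01  0.87  2.45]
```

The stop is confirmed: the cover is fully open. I'm lifting off.

```bash
python3 -m crank '[{"rx":0,"ry":0,"rz":0,"dx":-0.18,"dy":0,"dz":0,"hand":-1},{"rx":0,"ry":0,"rz":0,"dx":0,"dy":0,"dz":-0.4,"hand":-1},{"rx":0,"ry":0,"rz":0,"dx":0,"dy":0,"dz":-1,"hand":-1},{"rx":0,"ry":0,"rz":0,"dx":0,"dy":0,"dz":-1,"hand":-1},{"rx":0,"ry":0,"rz":-0.9,"dx":0,"dy":0,"dz":-1,"hand":-1},{"rx":0,"ry":0,"rz":-1,"dx":0,"dy":0,"dz":-1,"hand":-1},{"rx":0,"ry":0,"rz":-1,"dx":0,"dy":0,"dz":-1,"hand":-1},{"rx":0,"ry":0,"rz":-1,"dx":0,"dy":0,"dz":-0.6,"hand":-1},{"rx":0,"ry":0,"rz":-1,"dx":0,"dy":0,"dz":0,"hand":0},{"rx":0,"ry":0,"rz":-1,"dx":0,"dy":0,"dz":0,"hand":0},{"rx":0,"ry":0,"rz":0,"dx":0,"dy":0,"dz":0,"hand":0}]'; python3 -c "
from h import *
st(); go([.46,.0,.24],0)"
```

```text
time: 22.22
ee_pos: [0.4987, -0.2593, 0.2424]
orientation: [3.141, 0.0, -0.616]
contact_force: [-0.3, -0.3, -0.2]
grip_width: 0.0427
t 22.23 p [ 0.4987 -0.2593  0.2424] rpy [ 3.141  0.    -0.616] F [-0.3 -0.3 -0.2] w 0.0427 q [-0.62  0.42  1.44 -0.    1.28  1.57]
units [-6.05 -6.31  0.08] rz total -4.11
```

```bash
python3 -m crank '[{"rx":0,"ry":0,"rz":0,"dx":-0.9,"dy":-0.95,"dz":0,"hand":0},{"rx":0,"ry":0,"rz":0,"dx":-0.9,"dy":-0.95,"dz":0,"hand":0},{"rx":0,"ry":0,"rz":0,"dx":-0.9,"dy":-0.95,"dz":0,"hand":0},{"rx":0,"ry":0,"rz":0,"dx":-0.9,"dy":-0.95,"dz":0,"hand":0},{"rx":0,"ry":0,"rz":0,"dx":-0.9,"dy":-0.95,"dz":0,"hand":0},{"rx":0,"ry":0,"rz":0,"dx":-0.9,"dy":-0.95,"dz":0,"hand":0},{"rx":0,"ry":0,"rz":-1,"dx":-0.6,"dy":-0.6,"dz":0,"hand":0},{"rx":0,"ry":0,"rz":-1,"dx":0,"dy":0,"dz":0,"hand":0},{"rx":0,"ry":0,"rz":-1,"dx":0,"dy":0,"dz":0,"hand":0},{"rx":0,"ry":0,"rz":-1,"dx":0,"dy":0,"dz":0,"hand":0},{"rx":0,"ry":0,"rz":0,"dx":0,"dy":0,"dz":0,"hand":0}]'; python3 -c "
from h import *
st()
t=snap('top','top11');d=snap('side','side11')
for c in (t,d):
  for n,z in [('head',.15),('case',0),('case_in',.004),('tab_top',.046),('marker_1_c',.009),('marker_0_c',.009)]: find(c,n,z,2)
im=cv2.imread('pics/top11.png'); cv2.imwrite('pics/top11z.png',cv2.resize(im[170:250,290:420],None,fx=6,fy=6,interpolation=cv2.INTER_CUBIC))
im=cv2.imread('pics/side11.png'); cv2.imwrite('pics/side11z.png',cv2.resize(im[160:270,270:400],None,fx=6,fy=5.4,interpolation=cv2.INTER_CUBIC))
"
```

```text
time: 23.6
ee_pos: [0.4608, -0.001, 0.2423]
orientation: [3.141, 0.0, -0.019]
contact_force: [-1.1, -0.2, -0.1]
grip_width: 0.0424
t 23.6 p [ 0.4608 -0.001   0.2423] rpy [ 3.141  0.    -0.019] F [-1.1 -0.2 -0.1] w 0.0424 q [-0.17  0.24  1.71 -0.    1.19  1.42]
head 0.73 (285, 154) [0.67  0.148 0.15 ]
case 0.95 (340, 210) [ 0.5   -0.113  0.   ]
case 0.17 (299, 148) [0.783 0.114 0.   ]
case_in 0.95 (338, 211) [ 0.494 -0.106  0.004]
case_in 0.67 (267, 186) [0.569 0.227 0.004]
tab_top 0.58 (369, 214) [ 0.485 -0.243  0.046]
head 0.72 (237, 212) [0.676 0.157 0.15 ]
head 0.46 (322, 352) [0.298 0.506 0.15 ]
case 0.64 (326, 215) [ 0.504 -0.126  0.   ]
case_in 0.62 (328, 218) [ 0.491 -0.108  0.004]
case_in 0.61 (267, 216) [ 0.699 -0.049  0.004]
tab_top 0.64 (338, 188) [ 0.5   -0.254  0.046]
tab_top 0.34 (235, 209) [0.789 0.002 0.046]
marker_1_c 0.53 (323, 250) [0.447 0.073 0.009]
```

View pics/top11z.png

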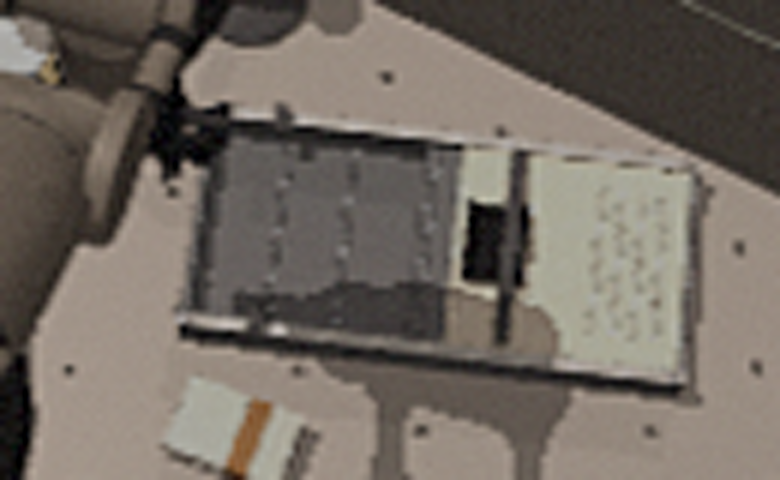

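View pics/side11z.png

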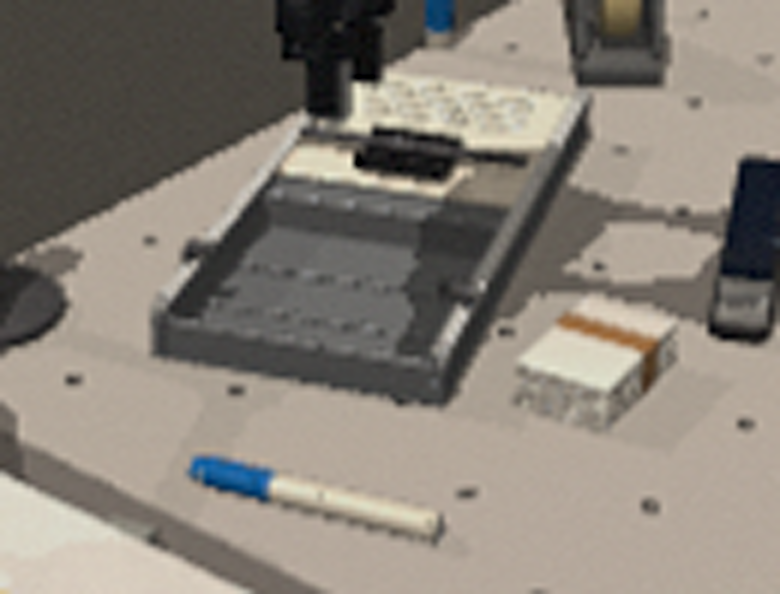

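The compartment is open and empty, with low ribs visible in the top zoom at columns of about 278 and 345. I'll compute the lanes and the exact pose of the blue marker.

```bash
python3 -c "
from h import *
t=env.snapshot('top');d=env.snapshot('side')
T=lambda x,y,z: np.round(at_z(t,290+x/6,170+y/6,z)[:2],4)
S=lambda x,y,z: np.round(at_z(d,270+x/6,160+y/5.4,z)[:2],4)
print('ribs top',T(287,165,.01),T(270,300,.01),T(354,170,.01),T(336,305,.01))
print('ribs side +25',S(200,310,.01),S(415,345,.01),' -25',S(245,262,.01),S(410,290,.01))
print('wall -80 ',T(458,150,.031),T(443,340,.031))
print('wall +80 outer', T(200,200,.031),T(180,318,.031))
print('side: front outer bottom', S(158,352,.0),S(443,402,.0), 'top',S(158,320,.031),S(430,370,.031))
print('rail start top',T(215,118,.04),T(185,325,.04),'end',T(692,170,.04),T(688,382,.04))
print('bluemark', S(190,470,.012),S(440,530,.012), S(210,462,.018),S(430,512,.018),S(205,487,.0),S(432,540,.0))
print('pad',T(470,210,.046),T(462,280,.046),T(535,215,.046),T(520,288,.046))
"
```

```text
ribs top [ 0.5556 -0.0972] [ 0.4494 -0.0989] [ 0.5585 -0.1469] [ 0.4522 -0.1469]
ribs side +25 [ 0.5693 -0.0741] [ 0.4404 -0.0772]  -25 [ 0.5651 -0.1366] [ 0.4614 -0.1364]
wall -80  [ 0.5764 -0.221 ] [ 0.4295 -0.2264]
wall +80 outer [ 0.5117 -0.0387] [ 0.4201 -0.0374]
side: front outer bottom [ 0.58   -0.0358] [ 0.4123 -0.0381] top [ 0.575 -0.027] [ 0.4168 -0.0257]
rail start top [ 0.5735 -0.0411] [ 0.4125 -0.0424] end [ 0.5806 -0.392 ] [ 0.4191 -0.4021]
bluemark [0.5122 0.0826] [0.3767 0.0906] [0.5022 0.0795] [0.3837 0.0847] [0.5051 0.0805] [0.3818 0.0862]
pad [ 0.5252 -0.2343] [ 0.4712 -0.2344] [ 0.5278 -0.2813] [ 0.4709 -0.2763]
```

```bash
python3 -c "
from h import *
go([.447,.078,.08],-.045)"
python3 -m crank '[{"rx":0,"ry":0,"rz":0.15,"dx":-0.2,"dy":-0.88,"dz":0.5,"hand":0.6},{"rx":0,"ry":0,"rz":0,"dx":-0.2,"dy":-0.88,"dz":1,"hand":0.6},{"rx":0,"ry":0,"rz":0,"dx":-0.05,"dy":-0.88,"dz":1,"hand":0.6},{"rx":0,"ry":0,"rz":0,"dx":0,"dy":0,"dz":1,"hand":0.6},{"rx":0,"ry":0,"rz":0,"dx":0,"dy":0,"dz":1,"hand":0.6},{"rx":0,"ry":0,"rz":0,"dx":0,"dy":0,"dz":0.9,"hand":0.6},{"rx":0,"ry":0,"rz":0,"dx":0,"dy":0,"dz":0,"hand":0.6}]' 40
python3 -c "
from h import *
st();d=snap('side','side12')
im=cv2.imread('pics/side12.png'); cv2.imwrite('pics/side12z.png',cv2.resize(im[180:280,260:390],None,fx=6,fy=6,interpolation=cv2.INTER_CUBIC))
find(d,'marker_1_c',.009)"
```

```text
units [-0.5  -2.62  5.41] rz total 0.2
time: 25.28
ee_pos: [0.4485, 0.0787, 0.0788]
orientation: [3.141, 0.004, -0.037]
contact_force: [-0.8, -0.5, 0.2]
grip_width: 0.068
t 25.27 p [0.4485 0.0787 0.0788] rpy [ 3.141  0.004 -0.037] F [-0.8 -0.5  0.2] w 0.068 q [ 0.01  0.46  1.93 -0.    0.76  1.61]
marker_1_c 0.81 (327, 251) [0.434 0.073 0.009]
marker_1_c 0.41 (269, 217) [ 0.684 -0.041  0.009]
```

View pics/side12z.png

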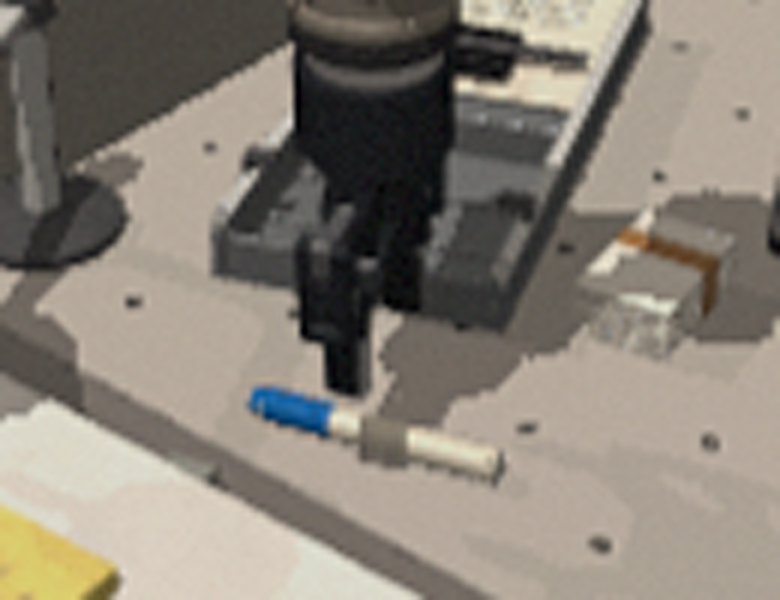

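The jaws straddle the blue marker (zoom 375,432). I'm descending and grasping.

```bash
python3 -m crank '[{"rx":0,"ry":0,"rz":0,"dx":0,"dy":0,"dz":0.8,"hand":0.6},{"rx":0,"ry":0,"rz":0,"dx":0,"dy":0,"dz":0.8,"hand":0.6},{"rx":0,"ry":0,"rz":0,"dx":0,"dy":0,"dz":0,"hand":0.1},{"rx":0,"ry":0,"rz":0,"dx":0,"dy":0,"dz":0,"hand":-0.3},{"rx":0,"ry":0,"rz":0,"dx":0,"dy":0,"dz":0,"hand":-0.8},{"rx":0,"ry":0,"rz":0,"dx":0,"dy":0,"dz":0,"hand":-0.8},{"rx":0,"ry":0,"rz":0,"dx":0,"dy":0,"dz":0,"hand":-0.8}]' 40
python3 -c "
from h import *
st();d=snap('side','side13')
im=cv2.imread('pics/side13.png'); cv2.imwrite('pics/side13z.png',cv2.resize(im[180:280,260:390],None,fx=6,fy=6,interpolation=cv2.INTER_CUBIC))
find(d,'marker_1_c',.009)
for p in ([.3795,.080,.012],[.5145,.076,.012]): print(proj(d,p))"
```

```text
time: 26.25
ee_pos: [0.4507, 0.0787, 0.0336]
orientation: [-3.142, -0.003, -0.037]
contact_force: [-0.6, 0.0, 5.4]
grip_width: 0.0163
t 26.25 p [0.4507 0.0787 0.0336] rpy [-3.142e+00 -3.000e-03 -3.700e-02] F [-0.6  0.   5.4] w 0.0163 q [ 0.01  0.55  1.96 -0.    0.63  1.61]
marker_1_c 0.47 (321, 254) [0.446 0.088 0.009]
marker_1_c 0.31 (235, 217) [0.796 0.002 0.009]
(np.float64(343.4280688680893), np.float64(255.73622271109468))
(np.float64(301.7693461012596), np.float64(245.61845903365545))
```

View pics/side13z.png

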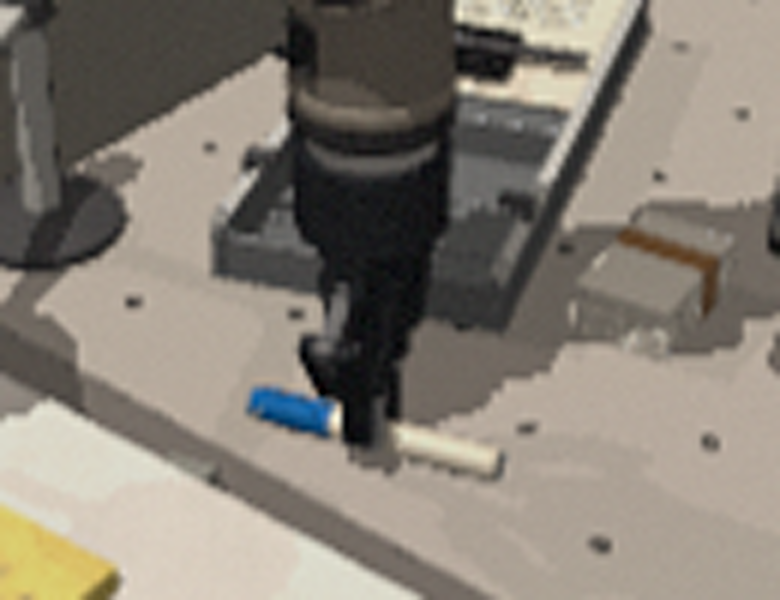

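The blue marker is gripped and sits about 4 mm towards -x of the TCP. I'm lifting and carrying it to the lane at case y -50.

```bash
python3 -m crank '[{"rx":0,"ry":0,"rz":0,"dx":0,"dy":0,"dz":-0.6,"hand":-0.8},{"rx":0,"ry":0,"rz":0,"dx":0,"dy":0,"dz":-1,"hand":-0.8},{"rx":0,"ry":0,"rz":0,"dx":0,"dy":0,"dz":-1,"hand":-0.8},{"rx":0,"ry":0,"rz":-0.35,"dx":0,"dy":0,"dz":-0.8,"hand":-0.8},{"rx":0,"ry":0,"rz":0,"dx":0,"dy":0,"dz":0,"hand":-0.8}]' 60
python3 -c "
from h import *
st(); go([.4995,-.173,.135],.015)
d=snap('side','side14')"
```

```text
time: 26.98
ee_pos: [0.451, 0.0787, 0.1365]
orientation: [3.141, -0.005, 0.015]
contact_force: [0.6, 0.4, -0.5]
grip_width: 0.016
t 26.98 p [0.451  0.0787 0.1365] rpy [ 3.141 -0.005  0.015] F [ 0.6  0.4 -0.5] w 0.016 q [ 0.01  0.36  1.87 -0.    0.9   1.56]
units [1.49 8.42 0.06] rz total 0.0
```

View pics/side14.png

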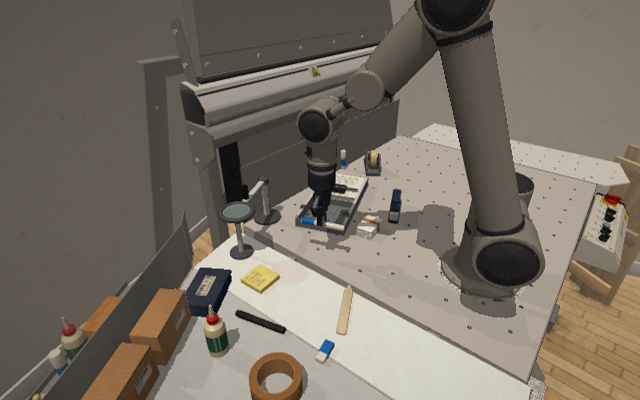

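The marker is held (blue cap at 307,220 in the side view). I'm carrying it over the lane.

```bash
python3 -m crank '[{"rx":0,"ry":0,"rz":0,"dx":0.1,"dy":0.5,"dz":0,"hand":-0.8},{"rx":0,"ry":0,"rz":0,"dx":0.16,"dy":0.9,"dz":0,"hand":-0.8},{"rx":0,"ry":0,"rz":0,"dx":0.16,"dy":0.9,"dz":0,"hand":-0.8},{"rx":0,"ry":0,"rz":0,"dx":0.16,"dy":0.9,"dz":0,"hand":-0.8},{"rx":0,"ry":0,"rz":0,"dx":0.16,"dy":0.9,"dz":0,"hand":-0.8},{"rx":0,"ry":0,"rz":0,"dx":0.16,"dy":0.9,"dz":0,"hand":-0.8},{"rx":0,"ry":0,"rz":0,"dx":0.16,"dy":0.9,"dz":0,"hand":-0.8},{"rx":0,"ry":0,"rz":0,"dx":0.16,"dy":0.9,"dz":0,"hand":-0.8},{"rx":0,"ry":0,"rz":0,"dx":0.16,"dy":0.9,"dz":0,"hand":-0.8},{"rx":0,"ry":0,"rz":0,"dx":0.11,"dy":0.72,"dz":0,"hand":-0.8},{"rx":0,"ry":0,"rz":0,"dx":0,"dy":0,"dz":1,"hand":-0.8},{"rx":0,"ry":0,"rz":0,"dx":0,"dy":0,"dz":0.3,"hand":-0.8}]'
python3 -c "
from h import *
st(); go([.4995,-.173,.039],.015)
d=snap('side','side15'); t=snap('top','top15')
im=cv2.imread('pics/side15.png'); a=cv2.resize(im[140:260,260:390],None,fx=3,fy=3,interpolation=cv2.INTER_CUBIC)
im=cv2.imread('pics/top15.png'); b=cv2.resize(im[150:270,290:420],None,fx=3,fy=3,interpolation=cv2.INTER_CUBIC)
cv2.imwrite('pics/z15.png',np.hstack([a,b]))"
```

```text
time: 28.52
ee_pos: [0.497, -0.1733, 0.0932]
orientation: [-3.14, 0.004, 0.015]
contact_force: [-0.7, 0.2, 0.3]
grip_width: 0.0154
t 28.52 p [ 0.497  -0.1733  0.0932] rpy [-3.14   0.004  0.015] F [-0.7  0.2  0.3] w 0.0154 q [-0.48  0.53  1.72 -0.    0.89  1.08]
units [ 0.09 -0.01  1.81] rz total -0.0
```

View pics/z15.png

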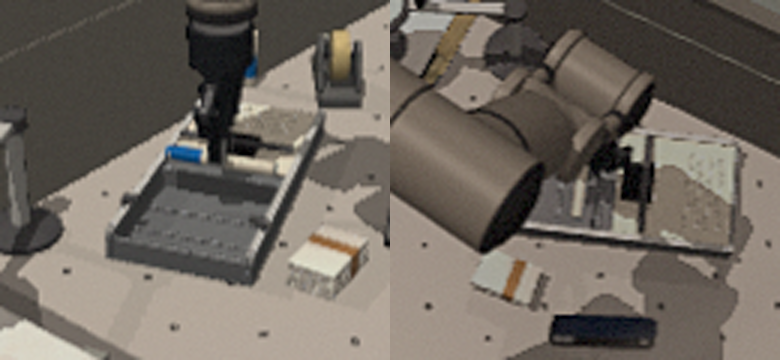

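The marker hangs level over the far lane (side inset, 168,153 to 302,168). I'm lowering it.

```bash
python3 -m crank '[{"rx":0,"ry":0,"rz":0,"dx":0.09,"dy":0,"dz":0.7,"hand":-0.8},{"rx":0,"ry":0,"rz":0,"dx":0,"dy":0,"dz":0.6,"hand":-0.8},{"rx":0,"ry":0,"rz":0,"dx":0,"dy":0,"dz":0.3,"hand":-0.8},{"rx":0,"ry":0,"rz":0,"dx":0,"dy":0,"dz":0.15,"hand":-0.8},{"rx":0,"ry":0,"rz":0,"dx":0,"dy":0,"dz":0.05,"hand":-0.8},{"rx":0,"ry":0,"rz":0,"dx":0,"dy":0,"dz":0,"hand":-0.8}]'
python3 -c "
from h import *
st()
d=snap('side','side16')
im=cv2.imread('pics/side16.png'); cv2.imwrite('pics/z16.png',cv2.resize(im[140:260,260:390],None,fx=5,fy=5,interpolation=cv2.INTER_CUBIC))"
```

```text
time: 29.38
ee_pos: [0.5013, -0.1733, 0.0417]
orientation: [3.141, -0.001, 0.016]
contact_force: [0.7, -0.4, -0.1]
grip_width: 0.0156
t 29.38 p [ 0.5013 -0.1733  0.0417] rpy [ 3.141e+00 -1.000e-03  1.600e-02] F [ 0.7 -0.4 -0.1] w 0.0156 q [-0.48  0.62  1.75 -0.    0.77  1.08]
```

View pics/z16.png

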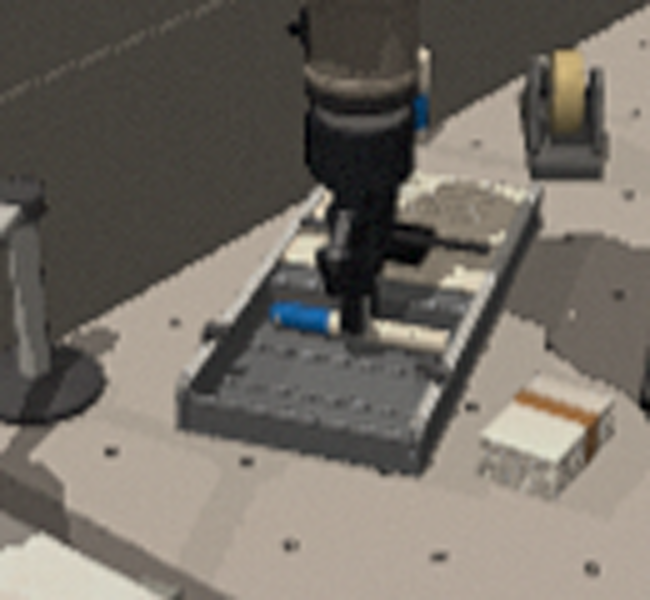

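The marker is in the far lane just above the floor. I'm lowering it the rest of the way, opening slightly, then lifting.

```bash
python3 -m crank '[{"rx":0,"ry":0,"rz":0,"dx":0,"dy":0,"dz":0.1,"hand":-0.8},{"rx":0,"ry":0,"rz":0,"dx":0,"dy":0,"dz":0.03,"hand":-0.8},{"rx":0,"ry":0,"rz":0,"dx":0,"dy":0,"dz":0,"hand":-0.45},{"rx":0,"ry":0,"rz":0,"dx":0,"dy":0,"dz":0,"hand":-0.4},{"rx":0,"ry":0,"rz":0,"dx":0,"dy":0,"dz":-0.3,"hand":-0.4},{"rx":0,"ry":0,"rz":0,"dx":0,"dy":0,"dz":-0.8,"hand":-0.3},{"rx":0,"ry":0,"rz":0,"dx":0,"dy":0,"dz":-1,"hand":0},{"rx":0,"ry":0,"rz":0,"dx":0,"dy":0,"dz":-1,"hand":0},{"rx":0,"ry":0,"rz":0,"dx":0,"dy":0,"dz":-1,"hand":0.3},{"rx":0,"ry":0,"rz":0,"dx":0,"dy":0,"dz":-1,"hand":0.6}]'
python3 -c "
from h import *
st(); go([.504,.375,.19],-.07)
d=snap('side','side17')
find(d,'marker_0_c',.009)
im=cv2.imread('pics/side17.png'); cv2.imwrite('pics/z17.png',cv2.resize(im[140:260,260:390],None,fx=5,fy=5,interpolation=cv2.INTER_CUBIC))"
```

```text
time: 30.68
ee_pos: [0.5009, -0.1734, 0.1919]
orientation: [3.141, -0.0, 0.015]
contact_force: [0.8, -0.7, 0.6]
grip_width: 0.0683
t 30.68 p [ 0.5009 -0.1734  0.1919] rpy [ 3.141 -0.     0.015] F [ 0.8 -0.7  0.6] w 0.0683 q [-0.48  0.41  1.61 -0.    1.12  1.08]
units [  0.39 -18.28   0.05] rz total 0.57
marker_0_c 0.23 (243, 190) [ 0.87  -0.181  0.009]
```

View pics/z17.png

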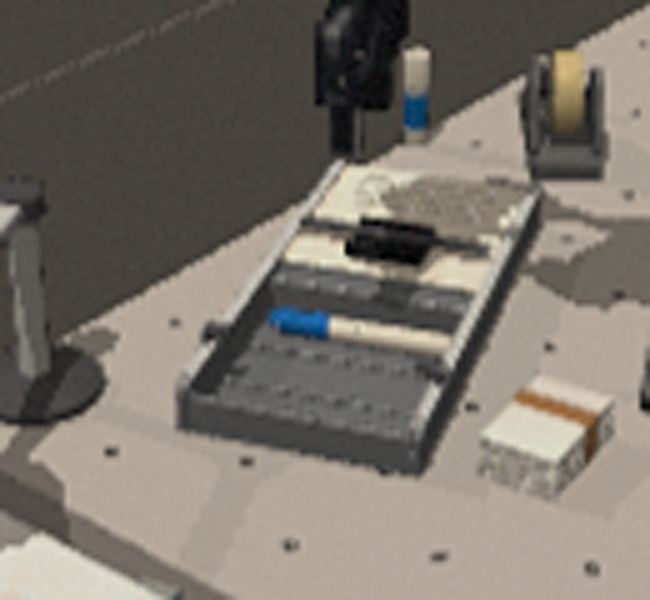

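View pics/side17.png

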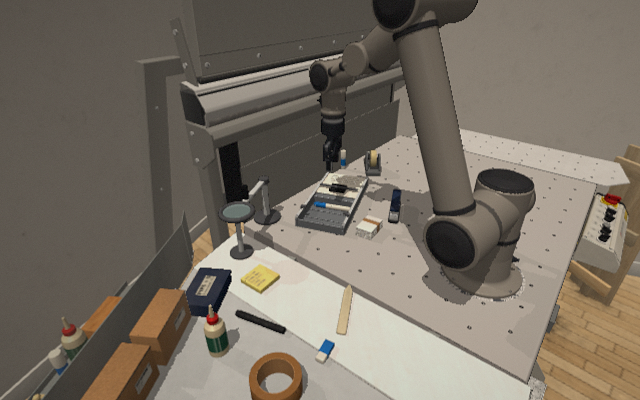

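The blue marker lies flat in the far lane (z17: 275,318 to 450,342). The black one is unmoved at side (260,321). I'm going to it.

```bash
python3 -m crank '[{"rx":0,"ry":0,"rz":0,"dx":0,"dy":-0.6,"dz":0,"hand":0.6},{"rx":0,"ry":0,"rz":0.3,"dx":0.04,"dy":-1,"dz":0,"hand":0.6},{"rx":0,"ry":0,"rz":0.3,"dx":0,"dy":-1,"dz":0,"hand":0.6},{"rx":0,"ry":0,"rz":0,"dx":-0.05,"dy":-1,"dz":0,"hand":0.6},{"rx":0,"ry":0,"rz":0,"dx":-0.05,"dy":-1,"dz":0,"hand":0.6},{"rx":0,"ry":0,"rz":0,"dx":-0.05,"dy":-1,"dz":0,"hand":0.6},{"rx":0,"ry":0,"rz":0,"dx":-0.05,"dy":-1,"dz":0,"hand":0.6},{"rx":0,"ry":0,"rz":0,"dx":-0.05,"dy":-1,"dz":0,"hand":0.6},{"rx":0,"ry":0,"rz":0,"dx":-0.05,"dy":-1,"dz":0,"hand":0.6},{"rx":0,"ry":0,"rz":0,"dx":-0.05,"dy":-1,"dz":0,"hand":0.6},{"rx":0,"ry":0,"rz":0,"dx":-0.05,"dy":-1,"dz":0,"hand":0.6},{"rx":0,"ry":0,"rz":0,"dx":-0.05,"dy":-1,"dz":0,"hand":0.6}]'
python3 -c "
from h import *
st(); go([.504,.375,.14],-.08)
d=snap('side','side18'); t=snap('top','top18')
find(d,'marker_0_c',.009);find(t,'marker_0_c',.009)
im=cv2.imread('pics/side18.png'); cv2.imwrite('pics/z18.png',cv2.resize(im[270:370,200:330],None,fx=6,fy=6,interpolation=cv2.INTER_CUBIC))"
```

```text
time: 32.28
ee_pos: [0.5074, 0.1768, 0.1888]
orientation: [3.141, 0.003, -0.074]
contact_force: [0.5, 1.4, 0.2]
grip_width: 0.0682
t 32.27 p [0.5074 0.1768 0.1888] rpy [ 3.141e+00  3.000e-03 -7.400e-02] F [0.5 1.4 0.2] w 0.0682 q [ 0.19  0.43  1.59 -0.    1.13  1.84]
units [-0.6  -6.58  1.62] rz total 0.04
marker_0_c 0.67 (235, 216) [ 0.797 -0.003  0.009]
marker_0_c 0.32 (332, 208) [ 0.494 -0.166  0.009]
marker_0_c 0.2 (337, 188) [ 0.522 -0.313  0.009]
```

View pics/z18.png

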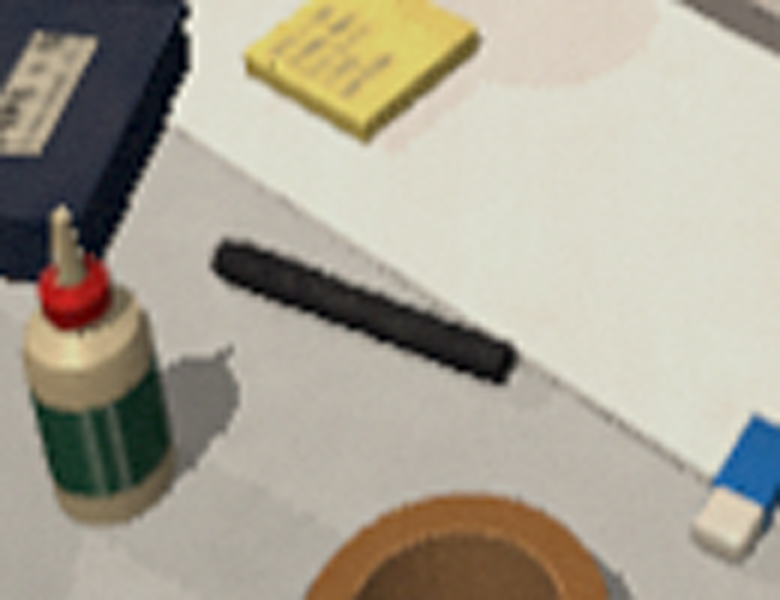

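View pics/top18.png

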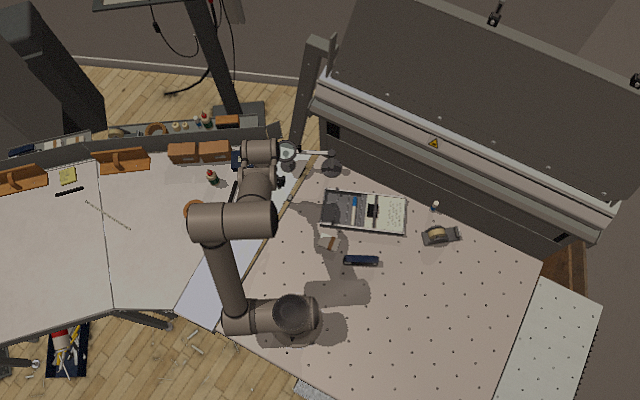

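The black marker's ends are at zoom (215,255) and (512,365). I'll refine its centre.

```bash
python3 -c "
from h import *
d=env.snapshot('side')
S=lambda x,y,z: np.round(at_z(d,200+x/6,270+y/6,z)[:2],4)
print(S(215,256,.009),S(513,362,.009),S(364,309,.009)); print('bottle',S(105,500,0),'tape',S(460,590,0))
go([.504,.374,.08],-.08)"
python3 -m crank '[{"rx":0,"ry":0,"rz":0,"dx":-0.1,"dy":-1,"dz":0,"hand":0.6},{"rx":0,"ry":0,"rz":0,"dx":-0.1,"dy":-1,"dz":0,"hand":0.6},{"rx":0,"ry":0,"rz":0,"dx":-0.1,"dy":-1,"dz":0,"hand":0.6},{"rx":0,"ry":0,"rz":0,"dx":-0.1,"dy":-1,"dz":0.2,"hand":0.6},{"rx":0,"ry":0,"rz":0,"dx":-0.1,"dy":-1,"dz":0.5,"hand":0.6},{"rx":0,"ry":0,"rz":0,"dx":-0.1,"dy":-1,"dz":1,"hand":0.6},{"rx":0,"ry":0,"rz":0.04,"dx":0,"dy":-0.5,"dz":1,"hand":0.6},{"rx":0,"ry":0,"rz":0,"dx":0,"dy":0,"dz":0.8,"hand":0.6},{"rx":0,"ry":0,"rz":0,"dx":0,"dy":0,"dz":0,"hand":0.6}]'
python3 -c "
from h import *
st(); d=snap('side','side19')
im=cv2.imread('pics/side19.png'); cv2.imwrite('pics/z19.png',cv2.resize(im[250:370,200:330],None,fx=6,fy=5,interpolation=cv2.INTER_CUBIC))"
```

```text
[0.5704 0.3732] [0.4327 0.3809] [0.4997 0.3771]
bottle [0.5537 0.4815] tape [0.4135 0.4707]
units [-0.62 -6.61  3.64] rz total 0.04
time: 33.65
ee_pos: [0.5044, 0.3694, 0.0829]
orientation: [3.138, 0.004, -0.081]
contact_force: [0.3, -0.4, 0.0]
grip_width: 0.0682
t 33.65 p [0.5044 0.3694 0.0829] rpy [ 3.138  0.004 -0.081] F [ 0.3 -0.4  0. ] w 0.0682 q [ 0.51  0.7   1.43 -0.    1.02  2.16]
```

View pics/z19.png

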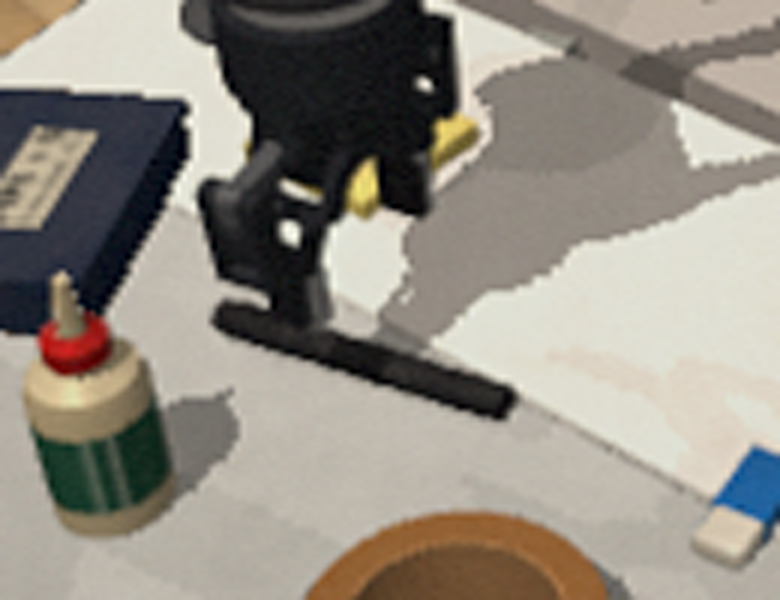

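The jaws straddle the marker (centre at zoom 364,360). A small correction, then I descend and grasp.

```bash
python3 -m crank '[{"rx":0,"ry":0,"rz":0,"dx":-0.07,"dy":-0.17,"dz":0.6,"hand":0.6},{"rx":0,"ry":0,"rz":0,"dx":0,"dy":0,"dz":0.7,"hand":0.6},{"rx":0,"ry":0,"rz":0,"dx":0,"dy":0,"dz":0.35,"hand":0.6},{"rx":0,"ry":0,"rz":0,"dx":0,"dy":0,"dz":0,"hand":0.1},{"rx":0,"ry":0,"rz":0,"dx":0,"dy":0,"dz":0,"hand":-0.3},{"rx":0,"ry":0,"rz":0,"dx":0,"dy":0,"dz":0,"hand":-0.8},{"rx":0,"ry":0,"rz":0,"dx":0,"dy":0,"dz":0,"hand":-0.8},{"rx":0,"ry":0,"rz":0,"dx":0,"dy":0,"dz":0,"hand":-0.8}]' 60
python3 -c "
from h import *
st();d=snap('side','side20')
im=cv2.imread('pics/side20.png'); cv2.imwrite('pics/z20.png',cv2.resize(im[250:370,200:330],None,fx=6,fy=5,interpolation=cv2.INTER_CUBIC))
print([ (np.array(proj(d,p))-[200,250])*[6,5] for p in ([.435,.3805,.012],[.57,.3695,.012])])"
```

```text
time: 34.7
ee_pos: [0.5044, 0.3765, 0.0369]
orientation: [-3.14, -0.002, -0.08]
contact_force: [-0.6, 0.2, 5.5]
grip_width: 0.015
t 34.7 p [0.5044 0.3765 0.0369] rpy [-3.14e+00 -2.00e-03 -8.00e-02] F [-0.6  0.2  5.5] w 0.015 q [ 0.52  0.76  1.45 -0.    0.93  2.17]
[array([507.48008326, 395.34388756]), array([219.6555821 , 303.76894274])]
```

View pics/z20.png

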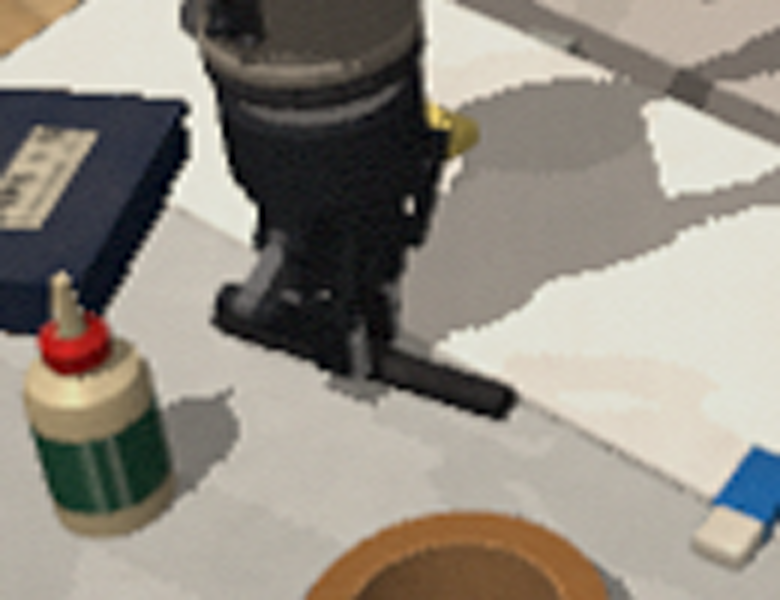

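The grasp is a bit shallow (tips at about 12 mm). I'll reopen, go 5 mm lower and regrasp.

```bash
python3 -m crank '[{"rx":0,"ry":0,"rz":0,"dx":0,"dy":0,"dz":0,"hand":-0.2},{"rx":0,"ry":0,"rz":0,"dx":0,"dy":0,"dz":0,"hand":0},{"rx":0,"ry":0,"rz":0,"dx":0,"dy":0,"dz":0.18,"hand":0},{"rx":0,"ry":0,"rz":0,"dx":0,"dy":0,"dz":0,"hand":0}]' 60
python3 -c "
from h import *
st()"
python3 -m crank '[{"rx":0,"ry":0,"rz":0,"dx":0,"dy":0,"dz":0,"hand":-0.4},{"rx":0,"ry":0,"rz":0,"dx":0,"dy":0,"dz":0,"hand":-0.8},{"rx":0,"ry":0,"rz":0,"dx":0,"dy":0,"dz":0,"hand":-0.8},{"rx":0,"ry":0,"rz":0,"dx":0,"dy":0,"dz":0,"hand":-0.8}]' 60
python3 -c "
from h import *
st()"
```

```text
time: 35.25
ee_pos: [0.5034, 0.3759, 0.0295]
orientation: [3.141, 0.001, -0.08]
contact_force: [-0.5, 1.0, -0.4]
grip_width: 0.0426
t 35.25 p [0.5034 0.3759 0.0295] rpy [ 3.141e+00  1.000e-03 -8.000e-02] F [-0.5  1.  -0.4] w 0.0426 q [ 0.52  0.77  1.46 -0.    0.92  2.17]
time: 35.75
ee_pos: [0.504, 0.3762, 0.0305]
orientation: [-3.141, -0.0, -0.08]
contact_force: [-0.4, -0.4, 1.3]
grip_width: 0.0158
t 35.75 p [0.504  0.3762 0.0305] rpy [-3.141 -0.    -0.08 ] F [-0.4 -0.4  1.3] w 0.0158 q [ 0.52  0.77  1.46 -0.    0.92  2.17]
```

```bash
python3 -m crank '[{"rx":0,"ry":0,"rz":0,"dx":0,"dy":0,"dz":-0.6,"hand":-0.8},{"rx":0,"ry":0,"rz":0,"dx":0,"dy":0,"dz":-1,"hand":-0.8},{"rx":0,"ry":0,"rz":0,"dx":0,"dy":0,"dz":-1,"hand":-0.8},{"rx":0,"ry":0,"rz":-0.61,"dx":0,"dy":0,"dz":-1,"hand":-0.8},{"rx":0,"ry":0,"rz":0,"dx":0,"dy":0,"dz":0,"hand":-0.8}]'
python3 -c "
from h import *
st(); go([.497,-.070,.14],.012); snap('side','side21')"
```

```text
time: 36.38
ee_pos: [0.5052, 0.377, 0.1422]
orientation: [-3.138, -0.006, 0.011]
contact_force: [-0.4, 0.6, 0.4]
grip_width: 0.0159
t 36.38 p [0.5052 0.377  0.1422] rpy [-3.138 -0.006  0.011] F [-0.4  0.6  0.4] w 0.0159 q [ 0.52  0.63  1.37 -0.    1.13  2.08]
units [-0.44 14.9   0.02] rz total -0.01
```

View pics/side21.png

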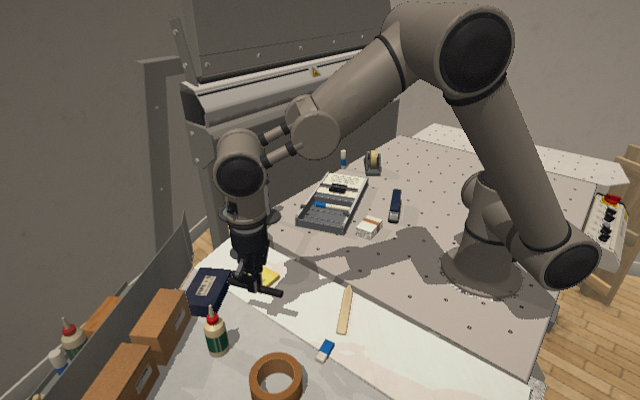

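The black marker is held (260,288). I'm carrying it across to the near lane.

```bash
python3 -m crank '[{"rx":0,"ry":0,"rz":0,"dx":0,"dy":0.5,"dz":0,"hand":-0.8},{"rx":0,"ry":0,"rz":0,"dx":-0.03,"dy":0.9,"dz":0,"hand":-0.8},{"rx":0,"ry":0,"rz":0,"dx":-0.03,"dy":0.9,"dz":0,"hand":-0.8},{"rx":0,"ry":0,"rz":0,"dx":-0.03,"dy":0.9,"dz":0,"hand":-0.8},{"rx":0,"ry":0,"rz":0,"dx":-0.03,"dy":0.9,"dz":0,"hand":-0.8},{"rx":0,"ry":0,"rz":0,"dx":-0.03,"dy":0.9,"dz":0,"hand":-0.8},{"rx":0,"ry":0,"rz":0,"dx":-0.03,"dy":0.9,"dz":0,"hand":-0.8},{"rx":0,"ry":0,"rz":0,"dx":-0.03,"dy":0.9,"dz":0,"hand":-0.8},{"rx":0,"ry":0,"rz":0,"dx":-0.03,"dy":0.9,"dz":0,"hand":-0.8},{"rx":0,"ry":0,"rz":0,"dx":-0.03,"dy":0.9,"dz":0,"hand":-0.8},{"rx":0,"ry":0,"rz":0,"dx":-0.03,"dy":0.9,"dz":0,"hand":-0.8},{"rx":0,"ry":0,"rz":0,"dx":-0.03,"dy":0.9,"dz":0,"hand":-0.8}]'
python3 -m crank '[{"rx":0,"ry":0,"rz":0,"dx":-0.03,"dy":0.9,"dz":0,"hand":-0.8},{"rx":0,"ry":0,"rz":0,"dx":-0.03,"dy":0.9,"dz":0,"hand":-0.8},{"rx":0,"ry":0,"rz":0,"dx":-0.03,"dy":0.9,"dz":0,"hand":-0.8},{"rx":0,"ry":0,"rz":0,"dx":-0.03,"dy":0.9,"dz":0,"hand":-0.8},{"rx":0,"ry":0,"rz":0,"dx":-0.03,"dy":0.5,"dz":0,"hand":-0.8},{"rx":0,"ry":0,"rz":0,"dx":0,"dy":0,"dz":0,"hand":-0.8}]'
python3 -c "
from h import *
st(); go([.497,-.070,.036],.012); snap('side','side22')
im=cv2.imread('pics/side22.png'); cv2.imwrite('pics/z22.png',cv2.resize(im[140:260,260:390],None,fx=5,fy=5,interpolation=cv2.INTER_CUBIC))"
```

```text
time: 37.92
ee_pos: [0.4961, 0.0624, 0.1373]
orientation: [3.141, 0.003, 0.01]
contact_force: [-0.2, 0.4, -0.2]
grip_width: 0.016
time: 38.67
ee_pos: [0.4936, -0.0598, 0.1379]
orientation: [-3.141, 0.001, 0.009]
contact_force: [0.0, 0.9, 0.3]
grip_width: 0.0155
t 38.67 p [ 0.4936 -0.0598  0.1379] rpy [-3.141e+00  1.000e-03  9.000e-03] F [0.  0.9 0.3] w 0.0155 q [-0.27  0.43  1.76 -0.    0.96  1.29]
units [0.11 0.34 3.4 ] rz total -0.02
```

View pics/z22.png

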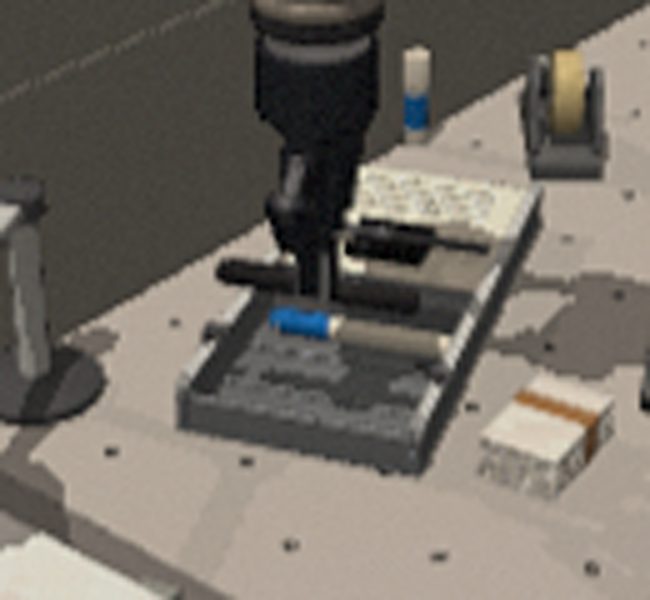

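The black marker is held level above the case (z22: 220,270 to 415,300). I'm aligning and lowering.

```bash
python3 -m crank '[{"rx":0,"ry":0,"rz":0,"dx":0.11,"dy":0.34,"dz":0.2,"hand":-0.8},{"rx":0,"ry":0,"rz":0,"dx":0,"dy":0,"dz":0.8,"hand":-0.8},{"rx":0,"ry":0,"rz":0,"dx":0,"dy":0,"dz":0.8,"hand":-0.8},{"rx":0,"ry":0,"rz":0,"dx":0,"dy":0,"dz":0.7,"hand":-0.8},{"rx":0,"ry":0,"rz":0,"dx":0,"dy":0,"dz":0.5,"hand":-0.8},{"rx":0,"ry":0,"rz":0,"dx":0,"dy":0,"dz":0.2,"hand":-0.8},{"rx":0,"ry":0,"rz":0,"dx":0,"dy":0,"dz":0,"hand":-0.8}]'
python3 -c "
from h import *
st(); go([.497,-.070,.035],.012); snap('side','side23')
im=cv2.imread('pics/side23.png'); cv2.imwrite('pics/z23.png',cv2.resize(im[140:260,260:390],None,fx=5,fy=5,interpolation=cv2.INTER_CUBIC))"
```

```text
time: 39.6
ee_pos: [0.4978, -0.0691, 0.0423]
orientation: [3.142, 0.0, 0.011]
contact_force: [0.3, -0.1, -0.0]
grip_width: 0.016
t 39.6 p [ 0.4978 -0.0691  0.0423] rpy [3.142 0.    0.011] F [ 0.3 -0.1 -0. ] w 0.016 q [-0.29  0.58  1.83 -0.    0.73  1.27]
units [-0.03  0.03  0.24] rz total -0.0
```

View pics/z23.png

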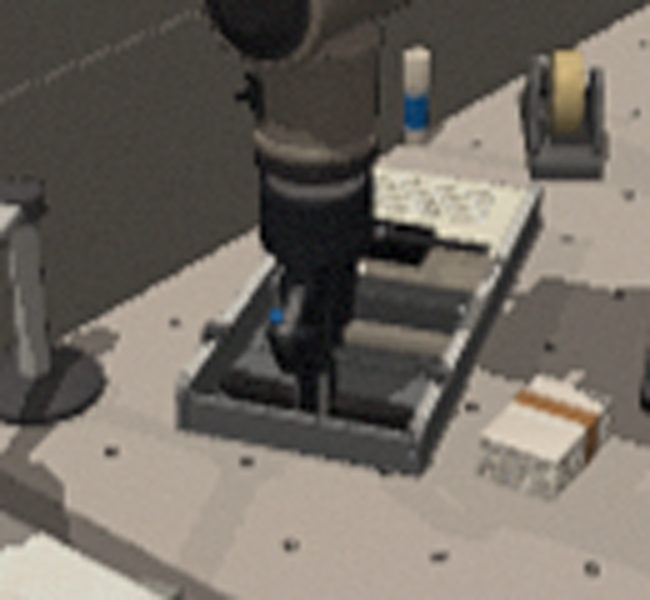

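The black marker is within the walls (z23: 222,378 to 412,412). I'm lowering it the last few mm and releasing.

```bash
python3 -m crank '[{"rx":0,"ry":0,"rz":0,"dx":0,"dy":0,"dz":0.15,"hand":-0.8},{"rx":0,"ry":0,"rz":0,"dx":0,"dy":0,"dz":0.08,"hand":-0.8},{"rx":0,"ry":0,"rz":0,"dx":0,"dy":0,"dz":0,"hand":-0.8},{"rx":0,"ry":0,"rz":0,"dx":0,"dy":0,"dz":0,"hand":-0.48},{"rx":0,"ry":0,"rz":0,"dx":0,"dy":0,"dz":0,"hand":-0.42},{"rx":0,"ry":0,"rz":0,"dx":0,"dy":0,"dz":-0.3,"hand":-0.42},{"rx":0,"ry":0,"rz":0,"dx":0,"dy":0,"dz":-0.8,"hand":-0.3},{"rx":0,"ry":0,"rz":0,"dx":0,"dy":0,"dz":-1,"hand":-0.2},{"rx":0,"ry":0,"rz":0,"dx":0,"dy":0,"dz":-1,"hand":-0.2},{"rx":0,"ry":0,"rz":0,"dx":0,"dy":0,"dz":-1,"hand":-0.5},{"rx":0,"ry":0,"rz":0,"dx":0,"dy":0,"dz":-0.5,"hand":-1}]'
python3 -c "
from h import *
st(); go([.499,-.256,.17],-1.5); snap('side','side24');t=snap('top','top24')
im=cv2.imread('pics/side24.png'); a=cv2.resize(im[140:260,260:390],None,fx=3,fy=3,interpolation=cv2.INTER_CUBIC)
im=cv2.imread('pics/top24.png'); b=cv2.resize(im[150:270,290:420],None,fx=3,fy=3,interpolation=cv2.INTER_CUBIC)
cv2.imwrite('pics/z24.png',np.hstack([a,b]))"
```

```text
time: 41.02
ee_pos: [0.4982, -0.0693, 0.1759]
orientation: [3.141, -0.003, 0.011]
contact_force: [0.2, 0.2, -0.4]
grip_width: 0.0043
t 41.02 p [ 0.4982 -0.0693  0.1759] rpy [ 3.141e+00 -3.000e-03  1.100e-02] F [ 0.2  0.2 -0.4] w 0.0043 q [-0.29  0.38  1.7  -0.    1.05  1.27]
units [-0.04  6.22  0.2 ] rz total 10.07
```

View pics/z24.png

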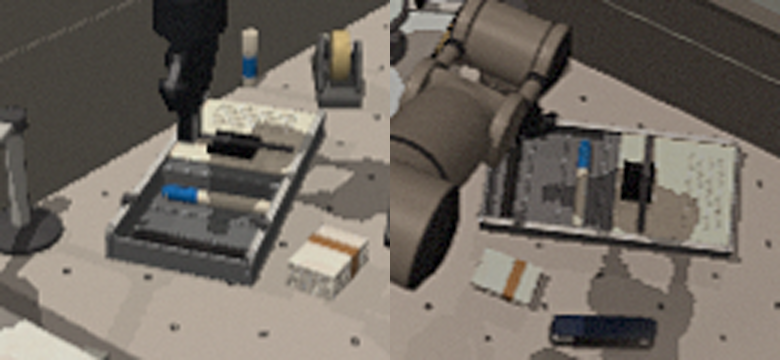

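View pics/side24.png

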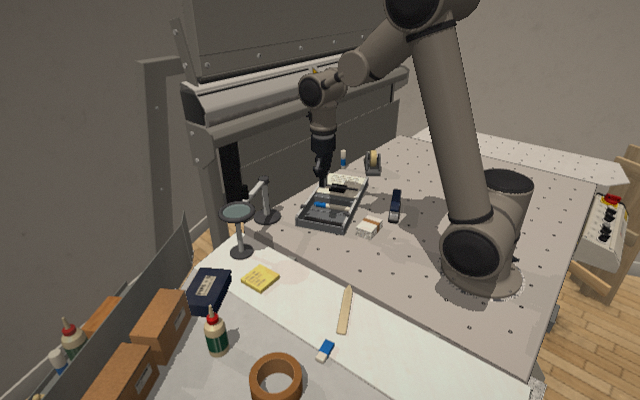

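Both markers lie flat in their lanes: blue in the far lane and black in the near one in both views. Now I turn and go back over the tab to close the cover.

```bash
python3 -m crank '[{"rx":0,"ry":0,"rz":1,"dx":0,"dy":0,"dz":0,"hand":-1},{"rx":0,"ry":0,"rz":1,"dx":0,"dy":0,"dz":0,"hand":-1},{"rx":0,"ry":0,"rz":1,"dx":0,"dy":0,"dz":0,"hand":-1},{"rx":0,"ry":0,"rz":1,"dx":0,"dy":0,"dz":0,"hand":-1},{"rx":0,"ry":0,"rz":1,"dx":0,"dy":0,"dz":0,"hand":-1},{"rx":0,"ry":0,"rz":1,"dx":0,"dy":0,"dz":0,"hand":-1},{"rx":0,"ry":0,"rz":1,"dx":0,"dy":0,"dz":0,"hand":-1},{"rx":0,"ry":0,"rz":1,"dx":0,"dy":0,"dz":0,"hand":-1},{"rx":0,"ry":0,"rz":1,"dx":0,"dy":0,"dz":0,"hand":-1},{"rx":0,"ry":0,"rz":1,"dx":0,"dy":0,"dz":0,"hand":-1},{"rx":0,"ry":0,"rz":0,"dx":0,"dy":0,"dz":0,"hand":-1}]' 30
python3 -c "
from h import *
st(); go([.499,-.255,.10],-1.5)"
```

```text
time: 42.5
ee_pos: [0.4973, -0.069, 0.1729]
orientation: [3.141, 0.0, -1.488]
contact_force: [-0.1, 0.8, -0.4]
grip_width: -0.0002
t 42.5 p [ 0.4973 -0.069   0.1729] rpy [ 3.141  0.    -1.488] F [-0.1  0.8 -0.4] w -0.0002 q [-0.29  0.39  1.71 -0.    1.05  2.77]
units [6.18 0.46 2.43] rz total 0.08
```

```bash
python3 -m crank '[{"rx":0,"ry":0,"rz":0.08,"dx":0.7,"dy":0.05,"dz":0,"hand":-1},{"rx":0,"ry":0,"rz":0,"dx":0.9,"dy":0.07,"dz":0,"hand":-1},{"rx":0,"ry":0,"rz":0,"dx":0.9,"dy":0.07,"dz":0,"hand":-1},{"rx":0,"ry":0,"rz":0,"dx":0.9,"dy":0.07,"dz":0,"hand":-1},{"rx":0,"ry":0,"rz":0,"dx":0.9,"dy":0.07,"dz":0.3,"hand":-1},{"rx":0,"ry":0,"rz":0,"dx":0.9,"dy":0.07,"dz":0.8,"hand":-1},{"rx":0,"ry":0,"rz":0,"dx":0.9,"dy":0.06,"dz":0.8,"hand":-1},{"rx":0,"ry":0,"rz":0,"dx":0,"dy":0,"dz":0.5,"hand":-1},{"rx":0,"ry":0,"rz":0,"dx":0,"dy":0,"dz":0,"hand":-1}]'
python3 -c "
from h import *
st(); go([.499,-.255,.068],-1.5); d=snap('side','side25'); find(d,'tab_top',.046)
im=cv2.imread('pics/side25.png'); cv2.imwrite('pics/z25.png',cv2.resize(im[140:260,260:390],None,fx=5,fy=5,interpolation=cv2.INTER_CUBIC))
print((np.array(proj(d,[.499,-.255,.046]))-[260,140])*5)"
```

```text
time: 43.62
ee_pos: [0.4961, -0.2516, 0.1002]
orientation: [3.139, 0.002, -1.5]
contact_force: [-0.2, 0.4, 0.6]
grip_width: 0.0
t 43.62 p [ 0.4961 -0.2516  0.1002] rpy [ 3.139e+00  2.000e-03 -1.500e+00] F [-0.2  0.4  0.6] w 0.0 q [-0.61  0.57  1.63  0.    0.95  2.46]
units [ 0.12 -0.09  1.07] rz total 0.0
tab_top 0.7 (338, 185) [ 0.506 -0.274  0.046]
[390.93888447 238.2038977 ]
```

View pics/z25.png

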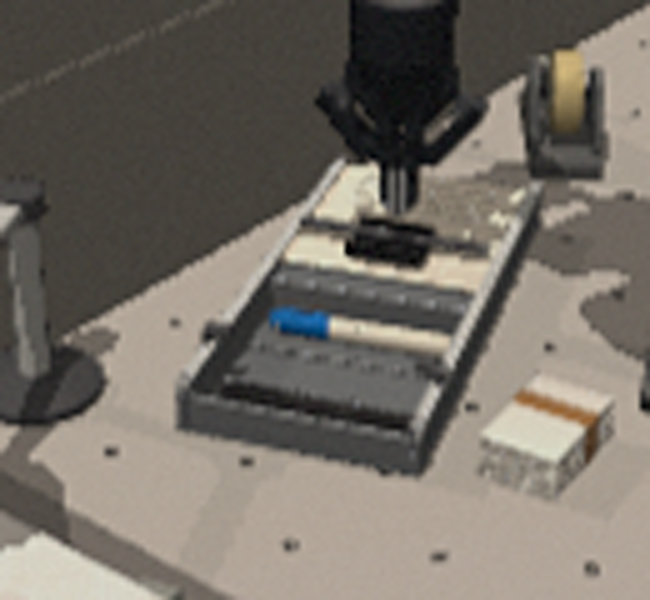

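Both markers sit flat, and the fingers are above the tab pad at zoom (390,240). I'm pressing down.

```bash
python3 -m crank '[{"rx":0,"ry":0,"rz":0,"dx":0.1,"dy":-0.07,"dz":0.6,"hand":-1},{"rx":0,"ry":0,"rz":0,"dx":0,"dy":0,"dz":0.35,"hand":-1},{"rx":0,"ry":0,"rz":0,"dx":0,"dy":0,"dz":0.15,"hand":-1},{"rx":0,"ry":0,"rz":0,"dx":0,"dy":0,"dz":0.12,"hand":-1},{"rx":0,"ry":0,"rz":0,"dx":0,"dy":0,"dz":0.03,"hand":-1},{"rx":0,"ry":0,"rz":0,"dx":0,"dy":0,"dz":0,"hand":-1}]'
python3 -c "
from h import *
st()"
```

```text
time: 44.48
ee_pos: [0.4992, -0.2555, 0.0645]
orientation: [-3.142, -0.0, -1.501]
contact_force: [-2.6, 2.0, 5.6]
grip_width: 0.0002
t 44.48 p [ 0.4992 -0.2555  0.0645] rpy [-3.142 -0.    -1.501] F [-2.6  2.   5.6] w 0.0002 q [-0.61  0.62  1.65 -0.    0.87  2.46]
```

```bash
python3 -m crank '[{"rx":0,"ry":0,"rz":0,"dx":0,"dy":0,"dz":0.06,"hand":-1},{"rx":0,"ry":0,"rz":0,"dx":-0.15,"dy":-0.01,"dz":0,"hand":-1},{"rx":0,"ry":0,"rz":0,"dx":-0.3,"dy":-0.02,"dz":0,"hand":-1},{"rx":0,"ry":0,"rz":0,"dx":-0.4,"dy":-0.025,"dz":0,"hand":-1},{"rx":0,"ry":0,"rz":0,"dx":-0.5,"dy":-0.03,"dz":0,"hand":-1},{"rx":0,"ry":0,"rz":0,"dx":-0.5,"dy":-0.03,"dz":0,"hand":-1},{"rx":0,"ry":0,"rz":0,"dx":-0.5,"dy":-0.03,"dz":0,"hand":-1},{"rx":0,"ry":0,"rz":0,"dx":-0.5,"dy":-0.03,"dz":0,"hand":-1},{"rx":0,"ry":0,"rz":0,"dx":-0.5,"dy":-0.03,"dz":0,"hand":-1}]'
python3 -c "
from h import *
st(); d=snap('side','side26')
im=cv2.imread('pics/side26.png'); cv2.imwrite('pics/z26.png',cv2.resize(im[140:260,260:390],None,fx=5,fy=5,interpolation=cv2.INTER_CUBIC))"
```

```text
time: 45.6
ee_pos: [0.4979, -0.155, 0.0629]
orientation: [3.141, -0.001, -1.501]
contact_force: [-4.2, -1.3, 7.5]
grip_width: 0.0
t 45.6 p [ 0.4979 -0.155   0.0629] rpy [ 3.141e+00 -1.000e-03 -1.501e+00] F [-4.2 -1.3  7.5] w 0.0 q [-0.45  0.57  1.76 -0.    0.8   2.62]
```

View pics/z26.png

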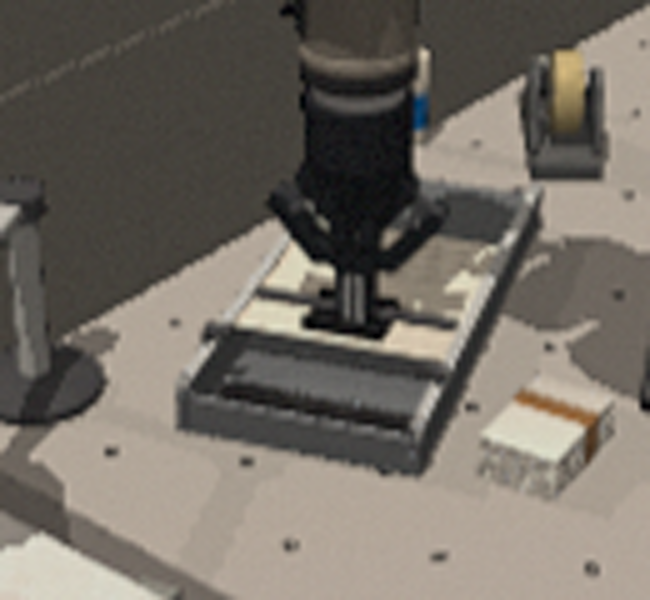

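The cover is sliding home, with its front edge now past the blue marker at zoom (330,345). I'm continuing.

```bash
python3 -m crank '[{"rx":0,"ry":0,"rz":0,"dx":-0.45,"dy":-0.027,"dz":0,"hand":-1},{"rx":0,"ry":0,"rz":0,"dx":-0.45,"dy":-0.027,"dz":0,"hand":-1},{"rx":0,"ry":0,"rz":0,"dx":-0.45,"dy":-0.027,"dz":0,"hand":-1},{"rx":0,"ry":0,"rz":0,"dx":-0.45,"dy":-0.027,"dz":0.01,"hand":-1},{"rx":0,"ry":0,"rz":0,"dx":-0.45,"dy":-0.027,"dz":0,"hand":-1},{"rx":0,"ry":0,"rz":0,"dx":-0.45,"dy":-0.027,"dz":0,"hand":-1},{"rx":0,"ry":0,"rz":0,"dx":0,"dy":0,"dz":0,"hand":-1}]'
python3 -c "
from h import *
st()"
```

```text
time: 46.52
ee_pos: [0.4974, -0.073, 0.0628]
orientation: [-3.141, -0.0, -1.5]
contact_force: [-4.0, 1.5, 11.0]
grip_width: -0.0001
t 46.52 p [ 0.4974 -0.073   0.0628] rpy [-3.141 -0.    -1.5  ] F [-4.   1.5 11. ] w -0.0001 q [-0.3   0.55  1.82 -0.    0.78  2.77]
```

```bash
python3 -m crank '[{"rx":0,"ry":0,"rz":0,"dx":-0.2,"dy":-0.01,"dz":0,"hand":-1},{"rx":0,"ry":0,"rz":0,"dx":-0.2,"dy":-0.01,"dz":0,"hand":-1},{"rx":0,"ry":0,"rz":0,"dx":-0.1,"dy":0,"dz":0,"hand":-1},{"rx":0,"ry":0,"rz":0,"dx":0,"dy":0,"dz":0,"hand":-1}]'
python3 -c "
from h import *
st()"
```

```text
time: 47.02
ee_pos: [0.4982, -0.0593, 0.0629]
orientation: [-3.139, -0.002, -1.5]
contact_force: [0.4, -2.0, 6.6]
grip_width: -0.0002
t 47.02 p [ 0.4982 -0.0593  0.0629] rpy [-3.139e+00 -2.000e-03 -1.500e+00] F [ 0.4 -2.   6.6] w -0.0002 q [-0.27  0.55  1.82 -0.    0.77  2.8 ]
```

```bash
python3 -m crank '[{"rx":0,"ry":0,"rz":0,"dx":-0.12,"dy":0,"dz":0,"hand":-1},{"rx":0,"ry":0,"rz":0,"dx":-0.1,"dy":0,"dz":0,"hand":-1},{"rx":0,"ry":0,"rz":0,"dx":0,"dy":0,"dz":0,"hand":-1}]'
python3 -c "
from h import *
st(); d=snap('side','side27')
im=cv2.imread('pics/side27.png'); cv2.imwrite('pics/z27.png',cv2.resize(im[140:260,260:390],None,fx=5,fy=5,interpolation=cv2.INTER_CUBIC))"
```

```text
time: 47.4
ee_pos: [0.4984, -0.0567, 0.0633]
orientation: [-3.137, -0.008, -1.499]
contact_force: [-3.2, -24.4, 6.1]
grip_width: 0.0004
t 47.4 p [ 0.4984 -0.0567  0.0633] rpy [-3.137 -0.008 -1.499] F [ -3.2 -24.4   6.1] w 0.0004 q [-0.26  0.54  1.82 -0.01  0.77  2.81]
```

View pics/z27.png

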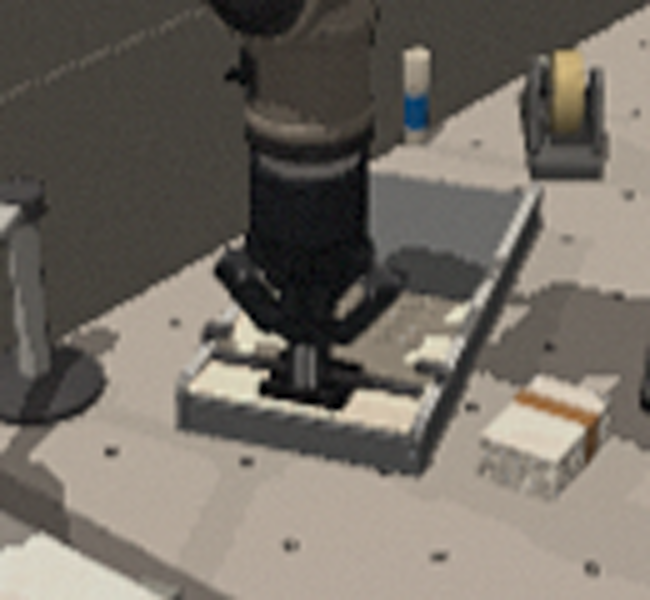

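A 24 N reaction at y = -0.057 matches the home stop: stop to stop is 204 mm, which is 190 mm plus the finger play. I'm relieving the load and lifting straight up so the tab springs up.

```bash
python3 -m crank '[{"rx":0,"ry":0,"rz":0,"dx":0.1,"dy":0,"dz":0,"hand":-1},{"rx":0,"ry":0,"rz":0,"dx":0,"dy":0,"dz":-0.15,"hand":-1},{"rx":0,"ry":0,"rz":0,"dx":0,"dy":0,"dz":-0.3,"hand":-1},{"rx":0,"ry":0,"rz":0,"dx":0,"dy":0,"dz":-0.8,"hand":-1},{"rx":0,"ry":0,"rz":0,"dx":0,"dy":0,"dz":-1,"hand":-1},{"rx":0,"ry":0,"rz":0,"dx":0,"dy":0,"dz":-1,"hand":-1},{"rx":0,"ry":0,"rz":0,"dx":0,"dy":0,"dz":-1,"hand":-0.5},{"rx":0,"ry":0,"rz":0,"dx":0,"dy":0,"dz":-1,"hand":0},{"rx":0,"ry":0,"rz":0,"dx":0,"dy":0,"dz":-1,"hand":0.4},{"rx":0,"ry":0,"rz":0,"dx":0,"dy":0,"dz":-1,"hand":0.4}]'
python3 -c "
from h import *
st(); go([.689,.0864,.275],-1.229);d=snap('side','side28');t=snap('top','top28')
for c in (d,t): find(c,'tab_top',.046); find(c,'case',0)
for n in ('7','28'):
  im=cv2.imread('pics/side%s.png'%n); a=cv2.resize(im[160:250,280:380],None,fx=4,fy=4,interpolation=cv2.INTER_CUBIC)
  im=cv2.imread('pics/top%s.png'%n); b=cv2.resize(im[165:255,310:410],None,fx=4,fy=4,interpolation=cv2.INTER_CUBIC)
  cv2.imwrite('pics/z%s.png'%n,np.hstack([a,b]))
"
```

```text
time: 48.7
ee_pos: [0.4967, -0.0551, 0.2804]
orientation: [-3.141, -0.0, -1.501]
contact_force: [0.6, -0.6, -0.3]
grip_width: 0.0598
t 48.7 p [ 0.4967 -0.0551  0.2804] rpy [-3.141 -0.    -1.501] F [ 0.6 -0.6 -0.3] w 0.0598 q [-0.26  0.28  1.55 -0.    1.31  2.81]
units [-4.26 -6.72  0.18] rz total -1.81
tab_top 0.59 (320, 214) [ 0.501 -0.06   0.046]
case 0.86 (324, 217) [ 0.507 -0.113  0.   ]
tab_top 0.57 (268, 185) [0.557 0.215 0.046]
tab_top 0.48 (331, 205) [ 0.503 -0.072  0.046]
```

View pics/z28.png

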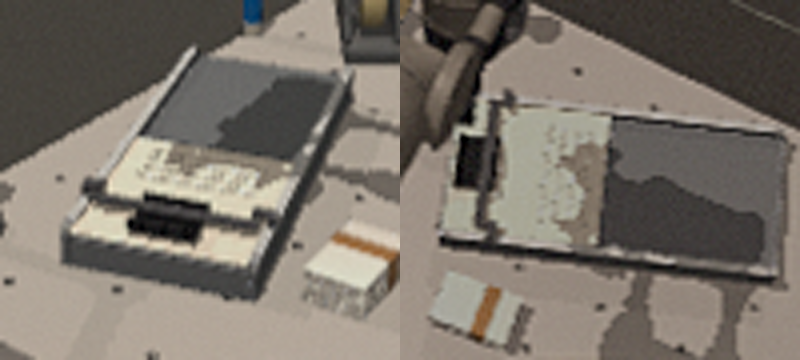

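View pics/z7.png

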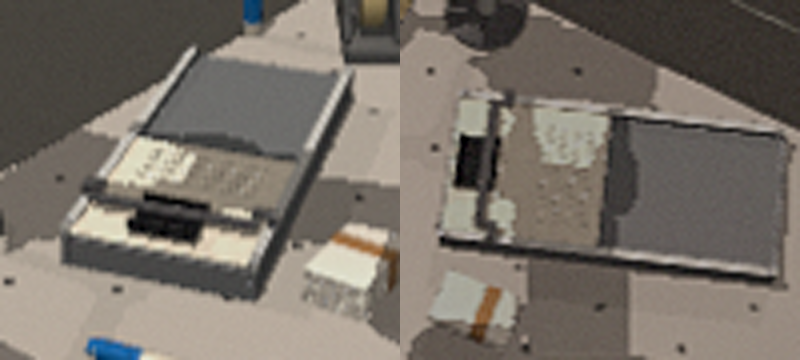

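The two rows match: the tab pad and cover look just as they did before opening, so it is shut and latched with the tab up. Now I go back to the magnifier grip.

```bash
python3 -m crank '[{"rx":0,"ry":0,"rz":-0.9,"dx":0,"dy":0,"dz":0,"hand":0.4},{"rx":0,"ry":0,"rz":-0.9,"dx":0,"dy":0,"dz":0,"hand":0.4},{"rx":0,"ry":0,"rz":0,"dx":0,"dy":0,"dz":0,"hand":0.4}]'
python3 -c "
from h import *
st(); go([.6894,.0866,.275],-1.231)"
```

```text
time: 49.38
ee_pos: [0.4965, -0.055, 0.2782]
orientation: [3.14, 0.001, -1.232]
contact_force: [0.6, 0.1, -0.5]
grip_width: 0.0595
t 49.38 p [ 0.4965 -0.055   0.2782] rpy [ 3.140e+00  1.000e-03 -1.232e+00] F [ 0.6  0.1 -0.5] w 0.0595 q [-0.26  0.28  1.55 -0.    1.31  2.54]
units [-2.31 -7.63  0.1 ] rz total -0.01
```

```bash
python3 -m crank '[{"rx":0,"ry":0,"rz":0,"dx":-0.15,"dy":-0.5,"dz":0,"hand":0.4},{"rx":0,"ry":0,"rz":0,"dx":-0.27,"dy":-0.9,"dz":0,"hand":0.4},{"rx":0,"ry":0,"rz":0,"dx":-0.27,"dy":-0.9,"dz":0,"hand":0.4},{"rx":0,"ry":0,"rz":0,"dx":-0.27,"dy":-0.9,"dz":0,"hand":0.4},{"rx":0,"ry":0,"rz":0,"dx":-0.27,"dy":-0.9,"dz":0,"hand":0.4},{"rx":0,"ry":0,"rz":0,"dx":-0.27,"dy":-0.9,"dz":0,"hand":0.4},{"rx":0,"ry":0,"rz":0,"dx":-0.27,"dy":-0.9,"dz":0,"hand":0.4},{"rx":0,"ry":0,"rz":0,"dx":-0.27,"dy":-0.9,"dz":0,"hand":0.4},{"rx":0,"ry":0,"rz":0,"dx":-0.27,"dy":-0.83,"dz":0,"hand":0.4},{"rx":0,"ry":0,"rz":0,"dx":0,"dy":0,"dz":0,"hand":0.4}]'
python3 -c "
from h import *
st(); go([.6894,.0866,.191],-1.231); d=snap('side','side29')
im=cv2.imread('pics/side29.png'); cv2.imwrite('pics/z29.png',cv2.resize(im[120:270,190:340],None,fx=4,fy=4,interpolation=cv2.INTER_CUBIC))"
```

```text
time: 50.62
ee_pos: [0.6905, 0.0885, 0.2776]
orientation: [3.14, 0.001, -1.231]
contact_force: [-0.4, 0.1, -1.1]
grip_width: 0.0603
t 50.62 p [0.6905 0.0885 0.2776] rpy [ 3.140e+00  1.000e-03 -1.231e+00] F [-0.4  0.1 -1.1] w 0.0603 q [0.02 0.67 0.92 0.   1.55 2.82]
units [0.05 0.05 2.89] rz total 0.0
```

View pics/z29.png

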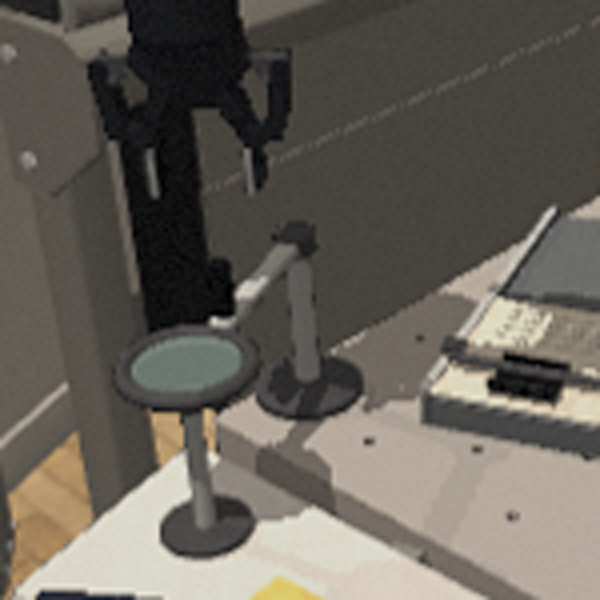

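The jaws are open around the grip, with the lens still over the post. I'm descending and gripping.

```bash
python3 -m crank '[{"rx":0,"ry":0,"rz":0,"dx":0.05,"dy":0.05,"dz":0.9,"hand":0.4},{"rx":0,"ry":0,"rz":0,"dx":0,"dy":0,"dz":1,"hand":0.4},{"rx":0,"ry":0,"rz":0,"dx":0,"dy":0,"dz":1,"hand":0.4},{"rx":0,"ry":0,"rz":0,"dx":0,"dy":0,"dz":0,"hand":0},{"rx":0,"ry":0,"rz":0,"dx":0,"dy":0,"dz":0,"hand":-0.5},{"rx":0,"ry":0,"rz":0,"dx":0,"dy":0,"dz":0,"hand":-0.8},{"rx":0,"ry":0,"rz":0,"dx":0,"dy":0,"dz":0,"hand":-0.8},{"rx":0,"ry":0,"rz":0,"dx":0,"dy":0,"dz":0,"hand":-0.8}]' 30
python3 -c "
from h import *
s=st(); e=np.array(s['ee_pos'][:2])-[.700,-.048]; print(np.hypot(*e),np.arctan2(e[1],-e[0]))"
```

```text
time: 51.68
ee_pos: [0.6894, 0.0846, 0.1945]
orientation: [-3.138, -0.001, -1.231]
contact_force: [0.2, -0.4, 5.6]
grip_width: 0.0169
t 51.67 p [0.6894 0.0846 0.1945] rpy [-3.138e+00 -1.000e-03 -1.231e+00] F [ 0.2 -0.4  5.6] w 0.0169 q [ 0.01  0.71  1.08 -0.    1.35  2.81]
0.13299122980027284 1.4909232941777424
```

Gripped. I'm starting the arc back.

```bash
python3 -m crank '[{"rx":0,"ry":0,"rz":-0.57,"dx":-0.094,"dy":0.45,"dz":0,"hand":-0.8},{"rx":0,"ry":0,"rz":-0.57,"dx":-0.087,"dy":0.45,"dz":0,"hand":-0.8},{"rx":0,"ry":0,"rz":-0.57,"dx":-0.081,"dy":0.45,"dz":0,"hand":-0.8},{"rx":0,"ry":0,"rz":-0.57,"dx":-0.074,"dy":0.45,"dz":0,"hand":-0.8},{"rx":0,"ry":0,"rz":-0.57,"dx":-0.067,"dy":0.45,"dz":0,"hand":-0.8},{"rx":0,"ry":0,"rz":0,"dx":0,"dy":0,"dz":0,"hand":-0.8}]'
python3 -c "
from h import *
s=st(); e=np.array(s['ee_pos'][:2])-[.700,-.048]; print(np.hypot(*e),np.arctan2(e[1],-e[0]))"
```

```text
time: 52.42
ee_pos: [0.6246, 0.0622, 0.1944]
orientation: [-3.14, -0.002, -0.803]
contact_force: [-1.7, 0.5, 8.0]
grip_width: 0.0172
t 52.42 p [0.6246 0.0622 0.1944] rpy [-3.14e+00 -2.00e-03 -8.03e-01] F [-1.7  0.5  8. ] w 0.0172 q [-0.02  0.58  1.31 -0.    1.25  2.35]
0.13350355575199313 0.9708061792056228
```

```bash
python3 -m crank '[{"rx":0,"ry":0,"rz":-0.57,"dx":-0.053,"dy":0.45,"dz":0,"hand":-0.8},{"rx":0,"ry":0,"rz":-0.57,"dx":-0.046,"dy":0.45,"dz":0,"hand":-0.8},{"rx":0,"ry":0,"rz":-0.57,"dx":-0.039,"dy":0.45,"dz":0,"hand":-0.8},{"rx":0,"ry":0,"rz":-0.57,"dx":-0.033,"dy":0.45,"dz":0,"hand":-0.8},{"rx":0,"ry":0,"rz":-0.57,"dx":-0.026,"dy":0.45,"dz":0,"hand":-0.8},{"rx":0,"ry":0,"rz":-0.57,"dx":-0.019,"dy":0.45,"dz":0,"hand":-0.8},{"rx":0,"ry":0,"rz":0,"dx":0,"dy":0,"dz":0,"hand":-0.8}]'
python3 -c "
from h import *
s=st(); e=np.array(s['ee_pos'][:2])-[.700,-.048]; print(np.hypot(*e),np.arctan2(e[1],-e[0]))"
```

```text
time: 53.3
ee_pos: [0.5749, -0.0008, 0.1943]
orientation: [-3.142, -0.002, -0.291]
contact_force: [-3.1, 0.9, 10.0]
grip_width: 0.0169
t 53.3 p [ 0.5749 -0.0008  0.1943] rpy [-3.142e+00 -2.000e-03 -2.910e-01] F [-3.1  0.9 10. ] w 0.0169 q [-0.13  0.49  1.48 -0.    1.18  1.73]
0.13371349879068284 0.3604973110738896
```

```bash
python3 -m crank '[{"rx":0,"ry":0,"rz":-0.57,"dx":-0.009,"dy":0.45,"dz":0,"hand":-0.8},{"rx":0,"ry":0,"rz":-0.57,"dx":-0.002,"dy":0.45,"dz":0,"hand":-0.8},{"rx":0,"ry":0,"rz":-0.57,"dx":0.005,"dy":0.45,"dz":0,"hand":-0.8},{"rx":0,"ry":0,"rz":-0.57,"dx":0.012,"dy":0.45,"dz":0,"hand":-0.8},{"rx":0,"ry":0,"rz":-0.57,"dx":0.018,"dy":0.45,"dz":0,"hand":-0.8},{"rx":0,"ry":0,"rz":-0.57,"dx":0.025,"dy":0.45,"dz":0,"hand":-0.8},{"rx":0,"ry":0,"rz":0,"dx":0,"dy":0,"dz":0,"hand":-0.8}]'
python3 -c "
from h import *
s=st(); e=np.array(s['ee_pos'][:2])-[.700,-.048]; print(np.hypot(*e),np.arctan2(e[1],-e[0])); go([.5790,-.1058,.1943],.33)"
```

```text
time: 54.18
ee_pos: [0.5706, -0.0811, 0.1943]
orientation: [3.139, -0.002, 0.222]
contact_force: [-2.2, -3.3, 10.1]
grip_width: 0.017
t 54.17 p [ 0.5706 -0.0811  0.1943] rpy [ 3.139e+00 -2.000e-03  2.220e-01] F [-2.2 -3.3 10.1] w 0.017 q [-0.27  0.49  1.47 -0.    1.18  1.08]
0.13356440600340105 -0.2507701855574304
units [0.09 0.86 0.  ] rz total -0.72
```

```bash
python3 -m crank '[{"rx":0,"ry":0,"rz":-0.6,"dx":0.035,"dy":0.44,"dz":0,"hand":-0.8},{"rx":0,"ry":0,"rz":-0.6,"dx":0.04,"dy":0.43,"dz":0,"hand":-0.8},{"rx":0,"ry":0,"rz":0,"dx":0,"dy":0,"dz":0,"hand":-0.8},{"rx":0,"ry":0,"rz":0,"dx":0,"dy":0,"dz":0,"hand":-0.8}]'
python3 -c "
from h import *
s=st(); e=np.array(s['ee_pos'][:2])-[.700,-.048]; print(np.hypot(*e),np.arctan2(e[1],-e[0]))
d=snap('side','side30');t=snap('top','top30')
def reg(a,b,x0,y0,x1,y1):
  A=cv2.cvtColor(cv2.imread('pics/'+a+'.png'),cv2.COLOR_BGR2GRAY)[y0:y1,x0:x1].astype(np.float32);B=cv2.cvtColor(cv2.imread('pics/'+b+'.png'),cv2.COLOR_BGR2GRAY)[y0:y1,x0:x1].astype(np.float32)
  return cv2.phaseCorrelate(A,B,cv2.createHanningWindow(A.shape[::-1],cv2.CV_32F))
print('side vs 4',reg('side4','side30',306,165,342,192))
f=[]
for n in ('side4','side30'):
  im=cv2.imread('pics/%s.png'%n); f.append(cv2.resize(im[140:230,250:350],None,fx=4,fy=4,interpolation=cv2.INTER_CUBIC))
cv2.imwrite('pics/z30.png',np.hstack(f))"
```

```text
time: 54.68
ee_pos: [0.5797, -0.1053, 0.1943]
orientation: [3.139, -0.001, 0.402]
contact_force: [-1.9, -1.6, 8.1]
grip_width: 0.0174
t 54.67 p [ 0.5797 -0.1053  0.1943] rpy [ 3.139e+00 -1.000e-03  4.020e-01] F [-1.9 -1.6  8.1] w 0.0174 q [-0.31  0.51  1.43 -0.    1.19  0.86]
0.13328110037394664 -0.4446663190795195
side vs 4 ((-0.0030332774003198892, 0.6487462115784322), 1.0197157555646856)
```

View pics/z30.png

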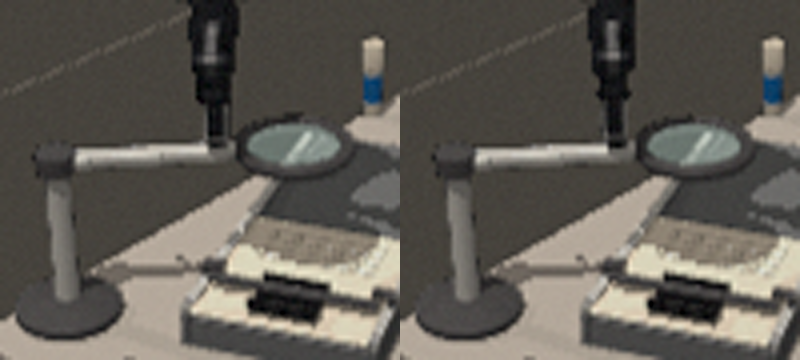

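The two side crops look nearly the same, with the lens at (295,150). I'll quantify the remaining offset against the untouched pictures.

```bash
python3 -c "
from h import *
d=env.snapshot('side');t=env.snapshot('top')
def reg(a,b,x0,y0,x1,y1):
  A=cv2.cvtColor(cv2.imread('pics/'+a+'.png'),cv2.COLOR_BGR2GRAY)[y0:y1,x0:x1].astype(np.float32);B=cv2.cvtColor(cv2.imread('pics/'+b+'.png'),cv2.COLOR_BGR2GRAY)[y0:y1,x0:x1].astype(np.float32)
  r=cv2.phaseCorrelate(A,B,cv2.createHanningWindow(A.shape[::-1],cv2.CV_32F)); return np.round([*r[0],r[1]],2)
w=(308,168,342,190)
for a in ('side0','side1','side2','side3','side4'): print(a,reg(a,'side30',*w), 'self',reg('side0',a,*w))
H=lambda a:[.7-.2*np.cos(a),-.048+.2*np.sin(a),.15]
p0,p1=np.array(proj(d,H(-.445))),np.array(proj(d,H(-.455))); print('side per -0.01rad',p1-p0, p0)
q0,q1=np.array(proj(t,H(-.445))),np.array(proj(t,H(-.455))); print('top per -.01rad',q1-q0,q0)
wt=(330,183,360,213)
for a in ('top2','top3','top4'): print(a,reg(a,'top30',*wt))
# ring fit: dark ring ellipse in side
for n in ('side0','side2','side3','side30'):
  im=cv2.imread('pics/%s.png'%n)[160:195,300:350].astype(int)
  m=((im[:,:,0]-im[:,:,2]>-4)&(im.sum(2)>300)&(im.sum(2)<520)&(im[:,:,1]>im[:,:,2]+6)).astype(np.uint8)
  k,l,s,c=cv2.connectedComponentsWithStats(m); i=1+np.argmax(s[1:,4]); print(n,s[i],np.round(c[i]+[300,160],2))
"
```

```text
side0 [ 0.63 -0.65  0.93] self [0. 0. 1.]
side1 [ 0.66 -0.68  0.95] self [ 0.   -0.05  0.97]
side2 [ 0.6  -0.62  0.92] self [-0.05 -0.08  1.  ]
side3 [ 0.44 -0.81  1.  ] self [0.15 0.01 0.99]
side4 [0.17 0.05 1.  ] self [ 0.43 -0.68  1.06]
side per -0.01rad [-0.06836393 -0.26911817] [322.50891111 176.1631736 ]
top per -.01rad [ 0.458493   -0.13842909] [345.95517778 194.44200381]
top2 [ 1.9  -0.15  0.84]
top3 [ 1.57 -0.55  1.  ]
top4 [-0.03  0.06  1.09]
side0 [ 13  12  22  10 158] [323.32 176.54]
side2 [ 13  12  22  11 162] [323.42 176.58]
side3 [ 13  12  22  10 167] [323.4  176.65]
side30 [ 12  11  23  10 161] [323.   175.58]
```

Gripping had nudged the arm by about -0.034 rad at the start (side 0.7 to 1 px, top 1.6 to 1.9 px). That fits my first head estimate of -0.41. I'm correcting by about 4.6 mm at the grip.

```bash
python3 -m crank '[{"rx":0,"ry":0,"rz":0,"dx":0,"dy":-0.15,"dz":0,"hand":-0.8},{"rx":0,"ry":0,"rz":0,"dx":0,"dy":0,"dz":0,"hand":-0.8},{"rx":0,"ry":0,"rz":0,"dx":0,"dy":0,"dz":0,"hand":-0.8}]'
cat > cmp.py <<'E'
from h import *
import sys
n=sys.argv[1]
s=st(); e=np.array(s['ee_pos'][:2])-[.700,-.048]; print(np.hypot(*e),np.arctan2(e[1],-e[0]))
d=snap('side','side'+n);t=snap('top','top'+n)
def reg(a,b,x0,y0,x1,y1):
  A=cv2.cvtColor(cv2.imread('pics/'+a+'.png'),cv2.COLOR_BGR2GRAY)[y0:y1,x0:x1].astype(np.float32);B=cv2.cvtColor(cv2.imread('pics/'+b+'.png'),cv2.COLOR_BGR2GRAY)[y0:y1,x0:x1].astype(np.float32)
  r=cv2.phaseCorrelate(A,B,cv2.createHanningWindow(A.shape[::-1],cv2.CV_32F)); return np.round([*r[0],r[1]],2)
for a in ('side0','side1','side2','side3'): print(a,reg(a,'side'+n,308,168,342,190))
for a in ('top2','top3'): print(a,reg(a,'top'+n,330,183,360,213))
for k_ in ('side0','side3','side'+n):
  im=cv2.imread('pics/%s.png'%k_)[160:195,300:350].astype(int)
  m=((im[:,:,0]-im[:,:,2]>-4)&(im.sum(2)>300)&(im.sum(2)<520)&(im[:,:,1]>im[:,:,2]+6)).astype(np.uint8)
  k,l,s_,c=cv2.connectedComponentsWithStats(m); i=1+np.argmax(s_[1:,4]); print(k_,np.round(c[i]+[300,160],2))
E
python3 cmp.py 31
```

```text
time: 55.25
ee_pos: [0.5777, -0.1012, 0.1943]
orientation: [3.139, -0.001, 0.401]
contact_force: [-1.4, -1.4, 8.6]
grip_width: 0.0168
t 55.25 p [ 0.5777 -0.1012  0.1943] rpy [ 3.139e+00 -1.000e-03  4.010e-01] F [-1.4 -1.4  8.6] w 0.0168 q [-0.3   0.51  1.44 -0.    1.19  0.87]
0.13334713350618027 -0.4107541229399341
side0 [ 0.3  -0.13  0.87]
side1 [ 0.33 -0.17  0.89]
side2 [ 0.32 -0.08  0.89]
side3 [-0.03 -0.12  0.93]
top2 [0.6  0.08 0.8 ]
top3 [ 0.43 -0.04  1.06]
side0 [323.32 176.54]
side3 [323.4  176.65]
side31 [323.27 176.61]
```

It is now within about 0.3 px. I'll add a last 0.6 mm nudge, then release and lift.

```bash
python3 -m crank '[{"rx":0,"ry":0,"rz":0,"dx":0,"dy":-0.02,"dz":0,"hand":-0.8},{"rx":0,"ry":0,"rz":0,"dx":0,"dy":0,"dz":0,"hand":-0.4},{"rx":0,"ry":0,"rz":0,"dx":0,"dy":0,"dz":0,"hand":0},{"rx":0,"ry":0,"rz":0,"dx":0,"dy":0,"dz":0,"hand":0.4},{"rx":0,"ry":0,"rz":0,"dx":0,"dy":0,"dz":-0.4,"hand":0.4},{"rx":0,"ry":0,"rz":0,"dx":0,"dy":0,"dz":-0.9,"hand":0.4},{"rx":0,"ry":0,"rz":0,"dx":0,"dy":0,"dz":-0.8,"hand":0.4},{"rx":0,"ry":0,"rz":0,"dx":0,"dy":0,"dz":0,"hand":0.4}]'
python3 cmp.py 32; python3 -c "
import cv2,numpy as np
f=[]
for n in ('side3','side32'):
  im=cv2.imread('pics/%s.png'%n); f.append(cv2.resize(im[130:230,250:350],None,fx=4,fy=4,interpolation=cv2.INTER_CUBIC))
cv2.imwrite('pics/z32.png',np.hstack(f))"
```

```text
time: 56.35
ee_pos: [0.5781, -0.1001, 0.258]
orientation: [3.138, -0.004, 0.403]
contact_force: [-0.3, 0.4, -0.1]
grip_width: 0.0594
t 56.35 p [ 0.5781 -0.1001  0.258 ] rpy [ 3.138 -0.004  0.403] F [-0.3  0.4 -0.1] w 0.0594 q [-0.3   0.45  1.35 -0.    1.34  0.87]
0.13258422958102944 -0.40425258181522755
side0 [ 0.42 -0.14  0.91]
side1 [ 0.36 -0.15  0.92]
side2 [ 0.36 -0.12  0.92]
side3 [ 0.16 -0.19  0.9 ]
top2 [0.78 0.23 0.78]
top3 [0.52 0.08 1.01]
side0 [323.32 176.54]
side3 [323.4  176.65]
side32 [323.34 176.6 ]
```

View pics/z32.png

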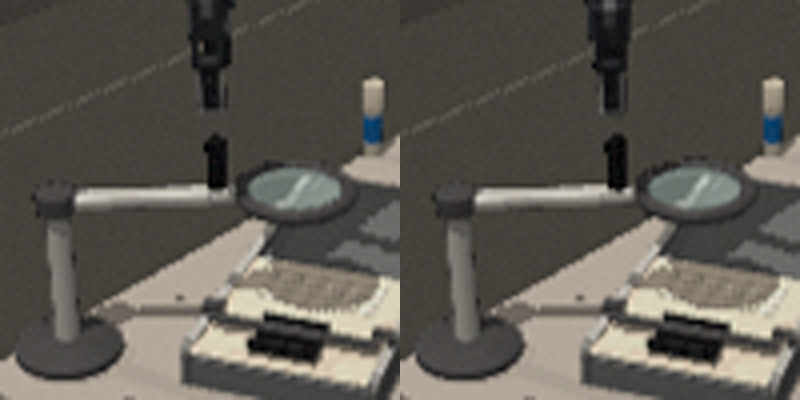

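View pics/side32.png

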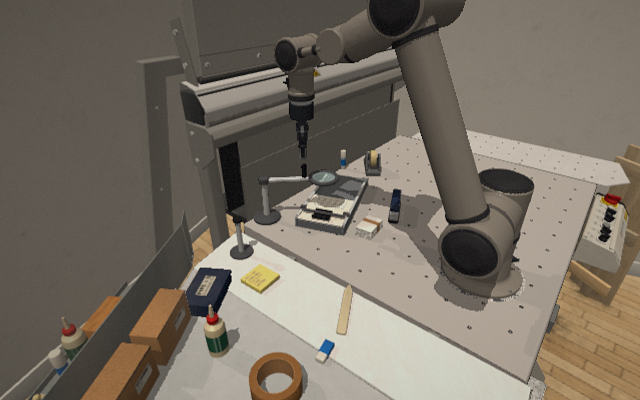

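```bash
python3 -c "
import cv2,numpy as np
f=[]
for n in ('top3','top32'):
  im=cv2.imread('pics/%s.png'%n); f.append(cv2.resize(im[165:215,320:370],None,fx=8,fy=8,interpolation=cv2.INTER_CUBIC))
cv2.imwrite('pics/z33.png',np.hstack(f))
from h import *
t=env.snapshot('top'); d=env.snapshot('side')
for n in ('side2','side3','side31','side32'):
  g=cv2.imread('pics/%s.png'%n)[160:178,298:312].sum(2).astype(float); w=np.clip(150-g,0,None); y,x=np.mgrid[160:178,298:312]; print(n,(w*x).sum()/w.sum(),(w*y).sum()/w.sum())
"
```

```text
side2 303.66258640552996 170.19513248847926
side3 303.94674228800665 170.448194771061
side31 303.2940653196086 166.62892362434872
side32 303.99034824572846 170.32959436546238
```

View pics/z33.png

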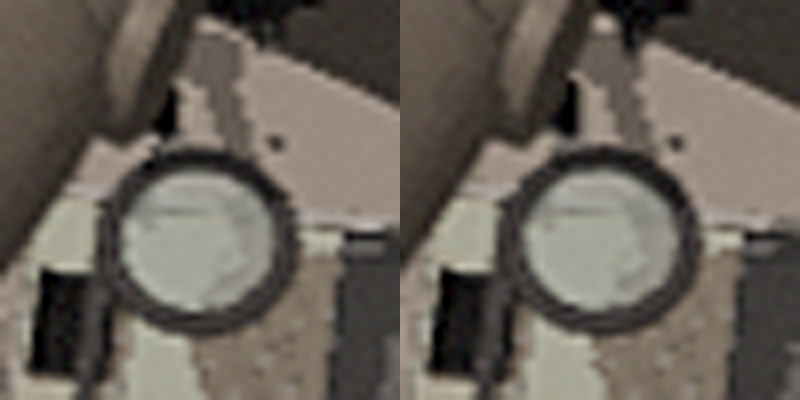

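The top crops match: ring centre at 197 before and about 198 after in the 8x zoom, so about 0.2 px. The cover is shut and the gripper is clear of everything, so I'm handing in.

```bash
python3 -c "
from h import *
print(env.close_job()); st()"
```

```text
the job is handed in; nothing more can be done
None
the job is handed in; nothing more can be done
```

The whole job was done in the order asked and handed in at about 56 s of the 208 s allowed; no verdict was reported.

- **Magnifier parked:** I swung the arm clear of the case and left the lens within about 2 mm of centred over the parking post.
- **Case opened:** I held the tab down and slid the cover to its end stop.
- **Markers:** I found two, a blue-capped one and a black one. Both were laid flat in the outer lanes, and the pictures taken just before closing showed them flat.
- **Case closed:** With the tab held down, I slid the cover to its home stop (24 N reaction; 204 mm stop to stop, the 190 mm travel plus finger play). Then I lifted off, and the pad and cover looked the same in the pictures as before opening, so it is latched with the tab up.
- **Magnifier returned:** Closing the gripper at the start had nudged the arm by about 0.034 rad. I corrected for that by comparing with the untouched pictures.

**Last checks:** They disagree slightly on the lens position. The side view (lens centre within 0.1 px) and the ring in the top view (about 0.2 px) put it within about 1 mm of where it started. Image correlation on the top view still showed 0.5–0.8 px, which would be 2–4 mm. The other objects look unmoved by eye in the side view, and the gripper was about 3 cm above the grip, touching nothing. I noticed no marker being knocked aside and no grip slip.

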